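# Load the sample tube and set the slide stage without backlash

## Task

Tip the tall orange-capped sample tube over until it leans on the near lip of the slide stage's V-cradle with its foot still on the table, let go, take it again lower down and finish the tip, so that it lies level in the cradle, about centred, cap away from the robot. Let go of it, then wind the black knob clockwise until the red pointer has gone clear past the green tab, and come back anticlockwise to stop with the pointer at the middle of the tab, so that the play in the screw is taken up on that side. Set the tube down gently and leave the other things on the table standing where they are.

Things in the scene. Friction and masses are not known exactly. Their poses are not given: they have to be found in the camera images.
- tube: Tall closed sample tube, a plain cylinder 200 mm long, 40 mm in diameter, 0.15 to 0.3 kg, balanced at mid-length; clear, with a terracotta and an amber layer low down, thin blue band at the foot and an orange cap over the top 40 mm (same diameter). Starts upright on the table at the robot's left. Origin: centre of the foot face; z runs along the tube from foot to cap.
- tube_middle (a point): Middle of the tube on its axis, 100 mm from the foot.
- tube_cap (a point): Centre of the cap's outer end face, 200 mm from the foot.
- stage: Fixed slide stage: aluminium base plate 150 x 315 mm, under 45 mm tall in front of the cradle, reaching from x = -0.057 to 0.093; grey drive box at its right end, 70 x 70 x 50 mm tall. Origin: on the table under the cradle's middle at the start. x points away from the robot along the trough, y is the carriage's travel (to the robot's left), z up; turned by up to 0.15 rad.
- cradle (a point): Middle of the bottom line of the carriage's V-cradle, 60 mm above the table; x along the trough, away from the robot. Its two aluminium faces slope 45 degrees, rising 24 mm; open trough 80 mm long, so the near lip is at x = -0.040. The tube lying in it has its axis 28.3 mm above this line. Leaning 48 degrees from upright on the lip it has its foot's centre at x = -0.127, 15 mm above the table, and stays by friction.
- knob_grip (a point): Point on the knob's upright axis, 86 mm above the table, the height to grip. The black knob has a bar 64 mm long, 16 mm thick, from 66 to 102 mm above the table, on a disc 68 mm across; x runs along the bar (white line on the -x half). The axis is fixed, at y = -0.155 in the stage's frame.
- knob (a joint): Free play of the knob on its screw, rad: -0.25 to +0.25, starts anywhere in it. Clockwise seen from above counts up. At +0.25 the knob drives the screw clockwise, at -0.25 anticlockwise; in between the knob turns alone and the carriage stands still. It is stiff enough to stay where it is left.
- screw (a joint): Angle of the leadscrew, rad, clockwise from above counts up, 0 at the start, stops at 5.9. One rad moves the carriage 8 mm to stage +y. The knob's angle is this plus joint knob. Friction torque about 0.15 N m; the carriage cannot be pushed along by hand.
- pointer (a point): Tip of the red pointer (3 mm wide) on the carriage's far side, 39 mm above the table, that moves along the white scale. Axes as the stage's.
- tab: Fixed green tab on the white scale, 8 mm wide along the travel, 12 x 18 mm otherwise; origin at the middle of its underside, 30 mm above the table, axes as the stage's. Its middle lies 8 to 17 mm ahead (stage +y) of the pointer at the start; the pointer passes beside it without touching.
- beaker_large: Bystander, leave alone: glass beaker, 72 mm across, 100 mm tall. Origin: centre of its underside.
- beaker_small: Bystander, leave alone: glass beaker, 58 mm across, 75 mm tall. Origin: centre of its underside.
- bottle: Bystander, leave alone: white plastic bottle with a blue cap, 60 mm across, 150 mm tall. Origin: centre of its underside.
- jar: Bystander, leave alone: amber glass jar with a black lid, 72 mm across, 85 mm tall. Origin: centre of its underside.
- filter_cup: Bystander, leave alone: brown card cup, 76 mm across, 80 mm tall. Origin: centre of its underside.
- ruler: Bystander, leave alone: flat wooden ruler, 200 x 32 x 6 mm. Origin: centre of its underside.
There are look-alikes about, which are no part of the job. Several things look just like the tube: the one meant starts farthest to the robot's right.

How it is judged:
On the way, in this order (a step that is already met when the one before it is completed fails the run):
1. the tube leans on the cradle's near lip with its foot on the table, tilted 20 to 69 degrees from upright, let go and still (angle between tube's own z axis and vertical between 0.35 and 1.2 rad and height (world z) of tube below 0.03 m and contact force between tube and stage above 0.05 N and contact force between the fingers and tube below 0.1 N and linear speed of tube below 0.03 m/s), for 0.2 s.
2. the tube lies in the cradle and is let go (angle between tube's own z axis and vertical between 1.471 and 1.671 rad and x of tube_middle in the frame of cradle between -0.025 and 0.025 m and y of tube_middle in the frame of cradle between -0.006 and 0.006 m and z of tube_middle in the frame of cradle between 0.0223 and 0.0343 m and x of tube_cap in the frame of cradle above 0.05 m and linear speed of tube below 0.02 m/s and contact force between the fingers and tube below 0.1 N), for 0.2 s.
3. the pointer has gone clear past the tab (5 mm beyond its middle) (y of pointer in the frame of tab above 0.005 m and angle between tube's own z axis and vertical between 1.471 and 1.671 rad and x of tube_middle in the frame of cradle between -0.025 and 0.025 m and y of tube_middle in the frame of cradle between -0.006 and 0.006 m and z of tube_middle in the frame of cradle between 0.0223 and 0.0343 m and x of tube_cap in the frame of cradle above 0.05 m), for 0.1 s.
At the end, for the whole second after the job is handed in: Pointer within 4 mm of the tab's middle along the travel, screw still, knob's play taken up anticlockwise (joint knob below -0.12); tube released, at rest in the V, level within 0.1 rad, its middle within 25 mm along and 6 mm across and in height of its place, cap on the far side (all of step 2 and y of pointer in the frame of tab between -0.004 and 0.004 m and value of joint knob below -0.12 rad and velocity of joint screw between -0.05 and 0.05 rad/s); the robot touches nothing.
It fails at once if a bystander is moved by more than 30 mm (distance of any of beaker_large, beaker_small, bottle, jar, filter_cup, ruler from where it was at the start of the episode above 0.03 m).
It fails at once if a bystander is knocked over (angle between any of beaker_large, beaker_small, bottle, jar, filter_cup, ruler's own z axis and vertical above 0.6 rad).
It fails at once if the tube is dropped or banged down on the stage (over 60 N) (contact force between tube and stage above 60 N).
It also fails if it takes over 72 s, if anything falls off the work surface, if the arm or the gripper's body presses on something with over 40 N, if the wrist force passes 120 N, or if a joint passes its speed limit or range.

## Robot

A 6-joint arm with a two-finger parallel gripper is mounted at the origin on the work surface. World frame = base frame: x ahead of the robot, y to its left, z up, the work surface at z = 0. Lengths are in m, angles in rad, forces in N, time in s.
With the tool pointing down it reaches from about 0.325 to 0.85 m from the base axis. Payload 15.5 kg.
Tool frame: the origin (TCP) lies on the centre line of the jaws, within the pads' length; the fingertips stand 19 mm ahead of it and the grasp point (between the pads) is the TCP; z points along the fingers, y is the direction in which the jaws open and shut (so a half turn about z gives the same grasp; the last joint's range is limited). The gripper opens to 91 mm and grips with 3 to 60 N. Pads are 32 mm wide; open, the fingers measure 118 mm over their backs; the gripper's body (76 mm by 178 mm) begins 60 mm behind the grasp point.
Start: joints at [-1.333, 0.494, 1.345, -0, 1.302, -0.096], TCP at [0.205, -0.591, 0.233] pointing down, gripper open.
Joint ranges: [-2.91, 2.91], [-0.82, 2.16], [0.22, 2.67], [-1.22, 4.37], [0.12, 2.79], [-3.08, 3.08]. Speed limits (rad/s): [1.89, 1.89, 2.57, 3.01, 3.01, 3.01].

## Interface

Orientations are given as [roll, pitch, yaw] about the fixed x, y, z axes, in that order (R = Rz(yaw) Ry(pitch) Rx(roll)).
In Python, from plant import * gives the robot as it stands.
- The arm moves only by the shell command python3 -m creep 'ROWS' [FORCE]. ROWS is JSON, a list of rows, each a list of 3 entries, a list of its own where there are three numbers: the turn, a rotation vector about the world's x, y, z in degrees, then the shift along the world's x, y, z in cm, then the opening, from 0 (shut) to 1 (fully open). A call has 1 to 12 rows; each row is the pose to reach, as a shift and turn from the pose commanded when the call began; what a row does not reach only later rows make up. A row lasts 1/8 s, in which the tool goes at most 62.5 mm and 10.7 degrees, less where a joint would pass 70% of its speed; a pose out of reach is approached as far as the arm can. A call with a gripper value outside its range is refused whole. The fingers move at their own pace and stop on an object; FORCE is the grip in N (left out, the last holds). Time passes only in rows, so rows that repeat a pose let the fingers close. It gives the time, the measured TCP pose, the force and the opening at its end, in the units of the state.
- get_state(): the state, without advancing time (a new reading comes with each control period).
- grab_frame(name): name is "side" or "top" or "wrist"; returns (picture, depth): 400x640x3 uint8, red, green, blue; 400x640 float32, m along the optical axis (not along the pixel's ray), 0 where there is no reading.
- camera_model(name): a dict with "intrinsics" (3x3 intrinsics, pixels), "pose" (4x4, takes a point from camera to world coordinates); the wrist camera has in their place "tool_from_camera" (4x4, takes a point from camera to tool coordinates, whose origin is the TCP and whose axes are the flange's). Camera axes: x right, y down, z forward; pixel columns grow to the right and rows downward; lengths in m; the calibration is good to about 2 mm. A picture is of the moment at which its call begins: read the wrist's pose just before it. camera_model takes no time and is no camera call.
- sign_off(): hands the job in, once; it reports no verdict.
The state is a dict: "clock": time; "joints": joint angles; "joint_velocities": joint speeds; "joint_efforts": joint torques, N m; "position": TCP position; "tool_rot": TCP orientation; "wrist_force": force on the tool from outside, world axes, zero at the start; "moment": the same for the moment, N m; "width": opening from 0.0 (shut) to 1.0 (fully open).
Only numpy, scipy, OpenCV 4.12 (cv2) and the standard library are available. Lean on these libraries where they do the work, as an engineer would, in place of code of your own. Each camera call takes 0.05 s, during which the arm holds its last target.

## Working session

There is one attempt and no reset: what is moved stays moved. The work goes in short steps, Python scripts to look and compute and a shell command to move; the robot and the scene stay as the last step left them, time stands still between calls to the robot, and variables do not carry over. Pictures are saved under pics/ and viewed, and the job is handed in when it is done.

```bash
ls; mkdir -p pics; python3 - <<'E'
from plant import *
import cv2,numpy as np
s=get_state();print(s)
for n in ("side","top"):
    p,d=grab_frame(n); cv2.imwrite(f"pics/{n}0.png",p[:,:,::-1]); np.savez(f"{n}0.npz",p=p,d=d)
    print(n,camera_model(n))
print(camera_model("wrist"))
E
```

```text
pics
{'clock': 0.0, 'joints': array([-1.33247676e+00,  4.94197547e-01,  1.34612067e+00,  2.73789591e-06,
        1.30250600e+00, -9.54991349e-02]), 'joint_velocities': array([-0.00062394,  0.00053529,  0.00057346, -0.00318169, -0.00092088,
       -0.00164884]), 'joint_efforts': array([ 4.79091686e-03, -8.78804755e+01, -3.81844354e+01,  7.10993330e-02,
        5.39686717e-02, -1.25269862e-04]), 'position': array([ 0.20470364, -0.59015127,  0.23233287]), 'tool_rot': array([-3.14036695e+00, -1.20062114e-04,  3.33817897e-01]), 'wrist_force': array([0.10317916, 0.17118397, 0.46848693]), 'moment': array([0.03299731, 0.00997112, 0.08464776]), 'width': 0.9984598677677897}
side {'intrinsics': array([[396.76301046,   0.        , 320.14705445],
       [  0.        , 396.76301046, 203.63515181],
       [  0.        ,   0.        ,   1.        ]]), 'pose': array([[-0.99113782, -0.09298204,  0.0948692 ,  0.46225003],
       [-0.13191803,  0.60507479, -0.78516376,  0.97854743],
       [ 0.01560316, -0.79072045, -0.61197852,  0.81973508],
       [ 0.        ,  0.        ,  0.        ,  1.        ]])
[... 261 characters left out ...]
679, -0.0142081 ,  0.00495433,  0.09253149],
       [-0.00301687, -0.13327458, -0.99107456,  1.48879104],
       [ 0.        ,  0.        ,  0.        ,  1.        ]])}
{'intrinsics': array([[309.74401594,   0.        , 321.98324951],
       [  0.        , 309.74401594, 195.66083163],
       [  0.        ,   0.        ,   1.        ]]), 'tool_from_camera': array([[-1.05468733e-03, -9.65405270e-01, -2.60751900e-01,
         7.28899746e-02],
       [ 9.99998561e-01, -1.36465431e-03,  1.00769601e-03,
        -9.69902936e-04],
       [-1.32867124e-03, -2.60750462e-01,  9.65405320e-01,
        -1.52216355e-01],
       [ 0.00000000e+00,  0.00000000e+00,  0.00000000e+00,
         1.00000000e+00]])}
```

View pics/side0.png

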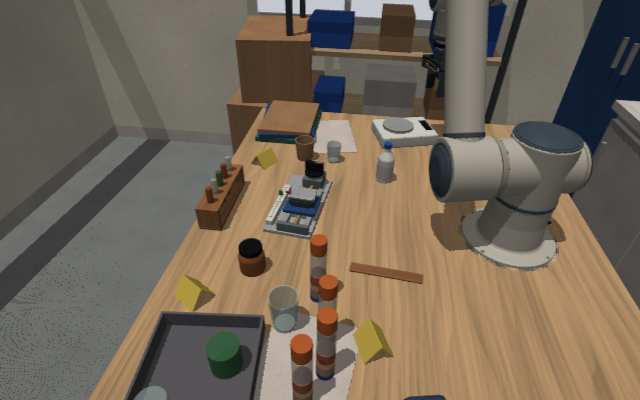

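View pics/top0.png

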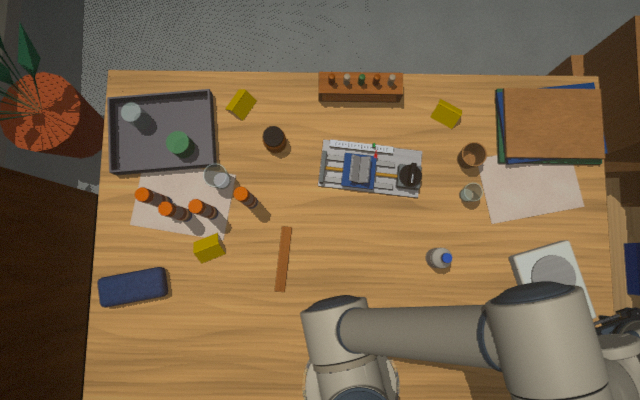

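Tube candidates (cap pixels in the top view): A (144,195), B (167,209), C (197,206), D (241,194). The robot's right is image right, so D fits. I'll confirm it in a crop and measure.

```bash
cat > h.py <<'E'
import numpy as np,cv2
from plant import *
def cloud(n,d,T=None):
    m=camera_model(n);K=m["intrinsics"];P=m["pose"] if T is None else T@m["tool_from_camera"]
    v,u=np.mgrid[0:400,0:640]
    c=np.stack([(u-K[0,2])/K[0,0]*d,(v-K[1,2])/K[1,1]*d,d],-1)
    w=c@P[:3,:3].T+P[:3,3]; w[d<=0]=np.nan
    return w
def proj(n,X,T=None):
    m=camera_model(n);K=m["intrinsics"];P=m["pose"] if T is None else T@m["tool_from_camera"]
    c=(np.atleast_2d(X)-P[:3,3])@P[:3,:3]
    return np.c_[K[0,0]*c[:,0]/c[:,2]+K[0,2],K[1,1]*c[:,1]/c[:,2]+K[1,2]]
def toolT(s):
    from scipy.spatial.transform import Rotation as R
    T=np.eye(4);T[:3,:3]=R.from_euler('xyz',s["tool_rot"]).as_matrix();T[:3,3]=s["position"];return T
E
python3 - <<'E'
from h import *
a=np.load("top0.npz");b=np.load("side0.npz")
wt=cloud("top",a["d"]);ws=cloud("side",b["d"])
for n,f,w in(("top",a,wt),("side",b,ws)):
    h=cv2.cvtColor(f["p"],cv2.COLOR_RGB2HSV)
    m=((h[...,0]>4)&(h[...,0]<14)&(h[...,1]>190)&(h[...,2]>120)).astype(np.uint8)
    k,l,st,c=cv2.connectedComponentsWithStats(m)
    for i in range(1,k):
        if st[i,4]>25:
            q=w[l==i]; print(n,c[i].round(),st[i,4],np.nanmedian(q,0).round(3),"zmax",np.nanmax(q[:,2]).round(3))
            t=q[(q[:,2]>np.nanmax(q[:,2])-.006)]; print("   top face",(t.min(0)+t.max(0))/2,t.max(0)-t.min(0))
im=a["p"][120:230,120:440,::-1]; im=cv2.resize(im,None,fx=2.5,fy=2.5,interpolation=cv2.INTER_CUBIC);cv2.imwrite("pics/c1.png",im)
im=a["p"][130:205,310:430,::-1]; im=cv2.resize(im,None,fx=6.5,fy=6.5,interpolation=cv2.INTER_CUBIC);cv2.imwrite("pics/c2.png",im)
im=b["p"][150:310,200:360,::-1]; im=cv2.resize(im,None,fx=3.7,fy=3.7,interpolation=cv2.INTER_CUBIC);cv2.imwrite("pics/c3.png",im)
E
```

```text
top [50. 78.] 48 [ 1.086  1.218 -0.391] zmax -0.381
   top face [ 1.08757838  1.21385164 -0.38337748] [0.03157676 0.04749164 0.00562472]
top [29. 83.] 41 [ 1.068  1.3   -0.39 ] zmax -0.374
   top face [ 1.08062475  1.28955933 -0.37356816] [0. 0. 0.]
top [42. 86.] 82 [ 1.053  1.248 -0.391] zmax -0.374
   top face [ 1.05571426  1.25463713 -0.37375182] [0. 0. 0.]
top [57. 90.] 96 [ 1.039  1.186 -0.391] zmax -0.373
   top face [ 1.06196398  1.15619731 -0.37553875] [0.00172417 0.0015016  0.0045173 ]
top [36. 97.] 32 [ 1.005  1.269 -0.391] zmax -0.377
   top face [ 1.00168243  1.25871426 -0.37980328] [0.0458361  0.02007792 0.00594538]
top [ 47. 104.] 30 [ 0.977  1.22  -0.39 ] zmax -0.376
   top face [ 0.97298289  1.2181715  -0.37672665] [0.00861245 0.00295041 0.00056439]
top [ 54. 115.] 32 [ 0.935  1.187 -0.392] zmax -0.38
   top face [ 0.93412601  1.18961702 -0.38264461] [0.01672092 0.02804443 0.00579806]
top [ 27. 124.] 58 [ 0.891  1.294 -0.391] zmax -0.375
   top face [ 0.88066597  1.28051724 -0.37770639] [0.02650763 0.02745842 0.00516577]
top [ 54. 130.] 241 [ 0.871  1.179 -0.39 ] zmax
[... 343 characters left out ...]
8139 0.01839605 0.00585523]
top [ 22. 143.] 32 [ 0.813  1.306 -0.389] zmax -0.38
   top face [ 0.82051267  1.30004029 -0.3827453 ] [0.032891   0.01970632 0.00559437]
top [ 37. 145.] 54 [ 0.802  1.246 -0.39 ] zmax -0.379
   top face [ 0.80173399  1.23426432 -0.38142095] [0.03591133 0.02796493 0.00570686]
top [146. 194.] 26 [0.538 0.572 0.201] zmax 0.205
   top face [0.53882653 0.57123017 0.20205969] [0.02494473 0.01098103 0.00565862]
top [166. 208.] 71 [0.5   0.514 0.201] zmax 0.206
   top face [0.49868507 0.51774789 0.20338734] [0.03516343 0.03214471 0.0059419 ]
top [195. 207.] 67 [0.502 0.439 0.2  ] zmax 0.205
   top face [0.50530887 0.43591536 0.20226581] [0.03019179 0.0316548  0.00590154]
```

View pics/c1.png

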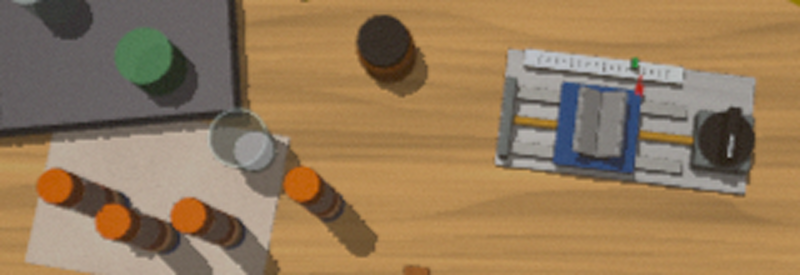

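View pics/c2.png

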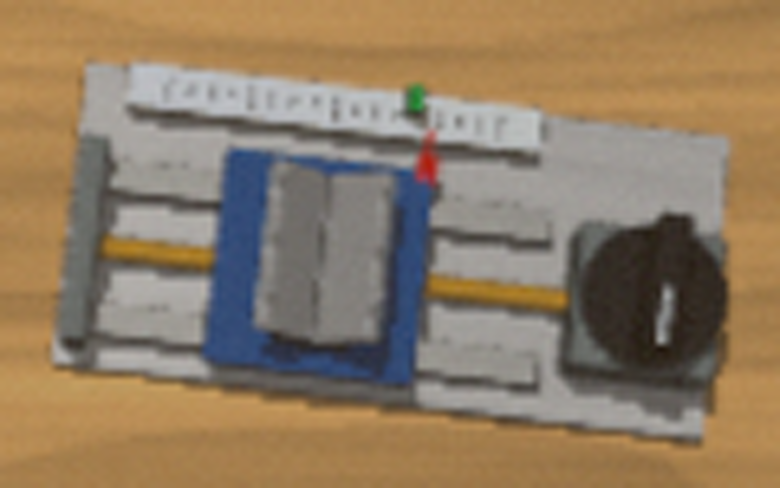

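View pics/c3.png

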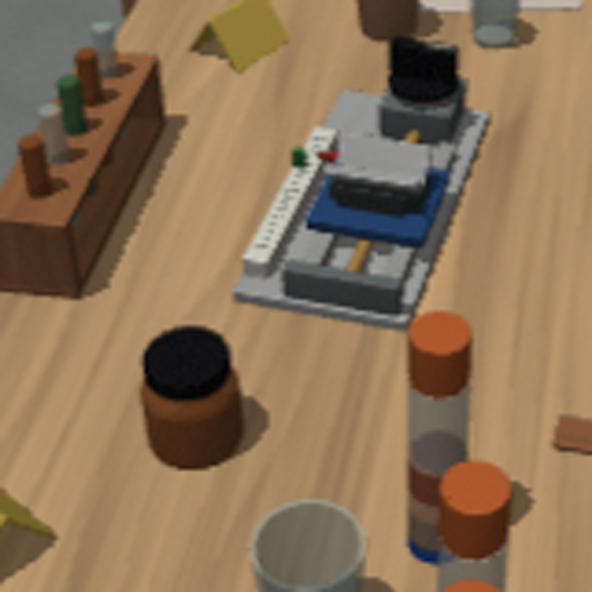

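The crop shows four identical tubes. D, with its cap at (302,184) in the crop and pixel (241,194) in the full picture, is clearly the rightmost. Next I measure it along with the stage, knob and tab.

```bash
python3 - <<'E'
from h import *
a=np.load("top0.npz");b=np.load("side0.npz")
wt=cloud("top",a["d"]);ws=cloud("side",b["d"])
q=wt[180:225,225:275].reshape(-1,3); 
t=q[(q[:,2]>.19)&(q[:,2]<.21)];print("D top",len(t),(t.min(0)+t.max(0))/2,t.mean(0),np.ptp(t,axis=0))
q=np.r_[ws[230:310,295:335].reshape(-1,3)];t=q[(q[:,2]>.193)&(q[:,2]<.21)];print("D side",len(t),(t.min(0)+t.max(0))/2,np.ptp(t,axis=0))
# plate
reg=np.zeros((400,640),bool);reg[130:205,310:430]=1
z=wt[...,2]
m=reg&(z>.008)
r=cv2.minAreaRect(wt[m][:,:2].astype(np.float32));print("all>8mm",r)
for lo,hi in((.004,.03),(.03,.045),(.05,.06),(.07,.09),(.09,.12)):
    mm=reg&(z>lo)&(z<hi);p=wt[mm];print(lo,hi,len(p),p.mean(0).round(4),cv2.minAreaRect(p[:,:2].astype(np.float32)))
h=cv2.cvtColor(a["p"],cv2.COLOR_RGB2HSV)
for nm,mk in(("green",(h[...,0]>45)&(h[...,0]<80)&(h[...,1]>120)),("red",((h[...,0]<6)|(h[...,0]>174))&(h[...,1]>150)),("blue",(h[...,0]>100)&(h[...,0]<125)&(h[...,1]>150))):
    mk=mk&reg;v,u=np.nonzero(mk);print(nm,len(u),u.mean(),v.mean(),u.min(),u.max(),v.min(),v.max(),np.nanmedian(wt[mk],0))
    if nm=="blue":print(cv2.minAreaRect(wt[mk][:,:2].astype(np.float32)))
h=cv2.cvtColor(b["p"],cv2.COLOR_RGB2HSV);reg2=np.zeros((400,640),bool);reg2[150:240,260:340]=1
for nm,mk in(("green",(h[...,0]>45)&(h[...,0]<85)&(h[...,1]>120)),("red",((h[...,0]<6)|(h[...,0]>174))&(h[...,1]>150))):
    mk=mk&reg2;v,u=np.nonzero(mk);print(nm,len(u),u.mean(),v.mean(),np.nanmedian(ws[mk],0))
E
```

```text
D top 171 [0.54305088 0.3167828  0.19927888] [0.54272467 0.31581062 0.20007379] [0.03660333 0.03910009 0.01468724]
D side 464 [0.52545991 0.40235114 0.19893046] [0.07298379 0.21441514 0.01167899]
all>8mm ((0.659628689289093, -0.046701133251190186), (0.3739393651485443, 0.21043822169303894), 86.49821472167969)
0.004 0.03 3091 [ 0.6566 -0.0564  0.0144] ((0.6599963307380676, -0.05717769265174866), (0.23791855573654175, 0.3792427182197571), 0.8290459513664246)
0.03 0.045 964 [ 0.6553 -0.0151  0.038 ] ((0.6555416584014893, -0.0552700012922287), (0.3098224401473999, 0.14254212379455566), 84.38862609863281)
0.05 0.06 112 [ 0.6258 -0.1085  0.0539] ((0.661463737487793, -0.05546480417251587), (0.3016093671321869, 0.1288520097732544), 85.9639892578125)
0.07 0.09 402 [ 0.6372 -0.0375  0.0777] ((0.6355925798416138, -0.09303946048021317), (0.21041987836360931, 0.08073601126670837), 87.14891052246094)
0.09 0.12 127 [ 0.6229 -0.1698  0.1012] ((0.6339300870895386, -0.11261574923992157), (0.13632549345493317, 0.06345430761575699), 79.59352111816406)
green 7 373.57142857142856 144.71428571428572 373 374 143 146 [ 0.72060683 -0.06502609  0.0481647 ]
red 9 375.3333333333333 155.11111111111111 374 376 153 157 [ 0.68777248 -0.06903249  0.04182332]
blue 26 360.7692307692308 166.80769230769232 344 375 154 186 [ 0.66342561 -0.03041125  0.04234169]
((0.641088604927063, -0.02173183485865593), (0.08820866048336029, 0.09739939123392105), 83.90460968017578)
green 8 280.5 192.5 [ 0.72075233 -0.05823111  0.04095158]
red 6 288.6666666666667 191.83333333333334 [ 0.69360414 -0.06785978  0.03965185]
```

```bash
python3 -m creep '[[[0,0,-2],[3,4.5,2],1],[[0,0,-4],[6,9,4],1],[[0,0,-6],[8.5,13.5,6],1],[[0,0,-8],[11,18,7],1],[[0,0,-10],[14,22.5,7],1],[[0,0,-12],[17,27,7],1],[[0,0,-14],[20,31.5,7],1],[[0,0,-16],[23,36,7],1],[[0,0,-19],[26,41,7],1],[[0,0,-22],[29,46,7],1],[[0,0,-24],[32,51,7],1],[[0,0,-25],[34,53,7],1]]'
python3 -m creep '[[[0,0,0],[0,0,0],1],[[0,0,0],[0,0,0],1],[[0,0,0],[0,0,0],1]]'
python3 - <<'E'
from h import *
s=get_state();T=toolT(s);print(s["position"],s["tool_rot"],s["clock"])
p,d=grab_frame("wrist");cv2.imwrite("pics/w1.png",p[:,:,::-1]);np.savez("w1.npz",p=p,d=d,T=T)
E
```

```text
clock: 1.6
position: [0.5455, -0.0577, 0.3027]
tool_rot: [-3.141, 0.0, -0.101]
wrist_force: [-0.2, 0.2, -0.5]
width: 0.999
clock: 1.98
position: [0.5442, -0.0613, 0.3029]
tool_rot: [3.142, 0.0, -0.104]
wrist_force: [0.3, -0.5, -0.3]
width: 0.998
[ 0.5442255  -0.06128673  0.30292336] [ 3.14151157e+00  2.55890528e-04 -1.03524552e-01] 1.975
```

View pics/w1.png

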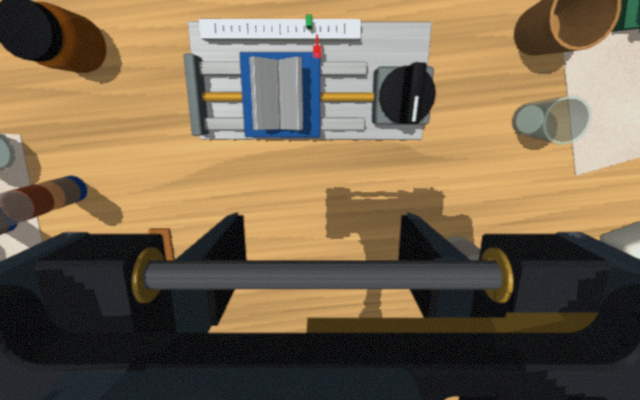

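The wrist view shows the stage nearly square to the picture: cradle at about (277,93), knob at (407,93), pointer tip at (317,38), tab at (309,20). I'll fit the frames next.

```bash
python3 - <<'E'
from h import *
f=np.load("w1.npz");p,d,T=f["p"],f["d"],f["T"]
w=cloud("wrist",d,T);z=w[...,2]
reg=np.zeros(z.shape,bool);reg[10:150,180:440]=1
h=cv2.cvtColor(p,cv2.COLOR_RGB2HSV)
print("table z",np.nanmedian(z[150:200,130:300]))
m=reg&(z>.008);r=cv2.minAreaRect(w[m][:,:2].astype(np.float32));print("plate",m.sum(),r)
# cradle: z 0.055-0.09 left region
R2=reg.copy();R2[:,330:]=0
m=R2&(z>.056)&(z<.1);q=w[m];print("cradle",m.sum(),q[:,2].min(),q[:,2].max(),cv2.minAreaRect(q[:,:2].astype(np.float32)),q.mean(0))
R3=reg.copy();R3[:,:370]=0
m=R3&(z>.058);q=w[m];(c,rad)=cv2.minEnclosingCircle(q[:,:2].astype(np.float32));print("disc",c,rad)
m=R3&(z>.095);q=w[m];print("bar",m.sum(),q[:,2].mean(),cv2.minAreaRect(q[:,:2].astype(np.float32)))
m=R3&(z>.04)&(z<.056);q=w[m];print("box",cv2.minAreaRect(q[:,:2].astype(np.float32)),q[:,2].mean())
for nm,mk in(("green",(h[...,0]>45)&(h[...,0]<80)&(h[...,1]>120)),("red",((h[...,0]<6)|(h[...,0]>174))&(h[...,1]>150)),("blue",(h[...,0]>100)&(h[...,0]<125)&(h[...,1]>150))):
    mk=mk&reg;v,u=np.nonzero(mk);print(nm,len(u),u.mean(),v.mean(),u.min(),u.max(),v.min(),v.max(),np.nanmedian(w[mk],0))
    print(cv2.minAreaRect(w[mk][:,:2].astype(np.float32)))
c=cv2.resize(p[5:150,180:440,::-1],None,fx=3,fy=3,interpolation=cv2.INTER_CUBIC);cv2.imwrite("pics/w1c.png",c)
E
```

```text
table z 0.00013311641542887442
plate 28764 ((0.6562508344650269, -0.055621132254600525), (0.31464967131614685, 0.14935091137886047), 83.82195281982422)
cradle 3598 0.05604909732256569 0.08592908615074202 ((0.6422308683395386, -0.017723947763442993), (0.05859186872839928, 0.08005224913358688), 83.71228790283203) [ 0.6433614  -0.01727636  0.07436306]
disc (0.6257480978965759, -0.17165018618106842) 0.033861156553030014
bar 955 0.1019214911155726 ((0.6256825923919678, -0.17157813906669617), (0.016516342759132385, 0.0636821910738945), 81.25343322753906)
box ((0.6256612539291382, -0.17169207334518433), (0.07023541629314423, 0.06956584751605988), 83.95277404785156) 0.04926506738925991
green 82 336.3658536585366 41.13414634146341 306 411 15 121 [ 0.71890292 -0.06527839  0.04882804]
((0.6721160411834717, -0.12510241568088531), (0.1604493111371994, 0.04146728292107582), 39.539913177490234)
red 95 319.8 50.98947368421052 313 407 38 115 [ 0.69008037 -0.07059261  0.04227821]
((0.6570687294006348, -0.11820752918720245), (0.13302938640117645, 0.02651705965399742), 49.373348236083984)
blue 2523 288.35434007134364 95.97859690844233 241 409 53 136 [ 0.63983247 -0.04765744  0.04233533]
((0.626556932926178, -0.0612696036696434), (0.19555969536304474, 0.09853601455688477), 77.03844451904297)
```

View pics/w1c.png

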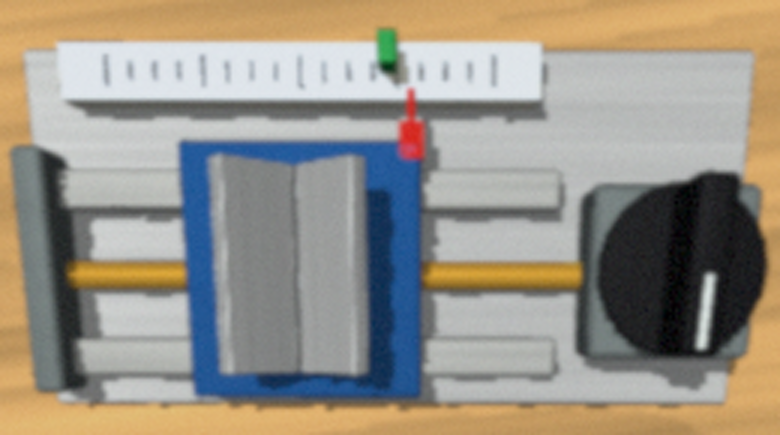

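```bash
cat >> h.py <<'E'
from scipy.spatial.transform import Rotation as R
PSI=-0.108; O=np.array([.6422,-.0177,0])
EX=np.array([np.cos(PSI),np.sin(PSI),0]);EY=np.array([-np.sin(PSI),np.cos(PSI),0]);EZ=np.array([0,0,1.])
def S(x,y,z): return O+x*EX+y*EY+z*EZ
def toS(P): q=np.asarray(P)-O; return np.array([q@EX,q@EY,q[2]])
def rot(alpha,phi): # deg: tool z alpha below horizontal, heading phi
    return R.from_euler('xyz',[180,-(90-alpha),phi],degrees=True)
def go(P,Q,n=1,s=None):
    s=s or get_state();c=R.from_euler('xyz',s["tool_rot"])
    rv=(Q*c.inv()).as_rotvec(degrees=True);sh=(np.asarray(P)-s["position"])*100
    print("rv",rv.round(1),"shift cm",sh.round(2),"min rows",max(np.linalg.norm(rv)/10.7,np.linalg.norm(sh)/6.25).round(1))
E
python3 - <<'E'
from h import *
s=get_state();print(s["joints"].round(3))
P=np.array([.543,.316,.155]);Q=rot(55,30);zt=Q.as_matrix()[:,2]
print(zt);go(P-.12*zt,Q)
f=np.load("w1.npz");p,d,T=f["p"],f["d"],f["T"]
w=cloud("wrist",d,T);h=cv2.cvtColor(p,cv2.COLOR_RGB2HSV)
reg=np.zeros(d.shape,bool);reg[10:60,290:335]=1
for nm,mk in(("green",(h[...,0]>45)&(h[...,0]<80)&(h[...,1]>120)),("red",((h[...,0]<6)|(h[...,0]>174))&(h[...,1]>150))):
    mk=mk&reg;q=np.array([toS(x) for x in w[mk]]);print(nm,len(q),np.nanmedian(q,0).round(4),np.nanmin(q,0).round(4),np.nanmax(q,0).round(4))
# beaker etc in top view
a=np.load("top0.npz");wt=cloud("top",a["d"])
for nm,(r0,r1,c0,c1,zl) in dict(beaker=(160,200,200,235,.07),jar=(120,160,260,290,.07),cup=(140,170,455,490,.06),bs=(180,210,455,485,.05),bottle=(245,275,425,460,.12)).items():
    q=wt[r0:r1,c0:c1].reshape(-1,3);q=q[q[:,2]>zl];print(nm,((q.min(0)+q.max(0))/2).round(3),np.ptp(q,axis=0).round(3))
E
```

```text
[-0.221  0.321  1.434 -0.     1.387  1.453]
[ 0.49673176  0.28678822 -0.81915204]
rv [  7.4 -34.8  34.8] shift cm [-6.09 34.29 -4.97] min rows 5.6
green 59 [ 0.0835 -0.0377  0.0484] [ 0.079  -0.0402  0.0391] [ 0.09   -0.0343  0.0504]
red 92 [ 0.0534 -0.0471  0.0423] [ 0.0453 -0.0508  0.0398] [ 0.0667 -0.0421  0.0453]
beaker [0.59  0.389 0.137] [0.113 0.114 0.134]
jar [0.735 0.246 0.081] [0.063 0.063 0.021]
cup [ 0.688 -0.361  0.074] [0.076 0.075 0.027]
bs [ 0.574 -0.358  0.066] [0.055 0.056 0.032]
bottle [ 0.378 -0.254  0.138] [0.025 0.028 0.036]
```

```bash
python3 -m creep '[[[0.8,-3.5,3.5],[-0.6,3.4,-0.5],1],[[1.5,-7,7],[-1.2,6.9,-1],1],[[2.3,-10.5,10.5],[-1.8,10.3,-1.5],1],[[3,-14,14],[-2.5,13.7,-2],1],[[3.8,-17.5,17.5],[-3.1,17.2,-2.5],1],[[4.5,-21,21],[-3.7,20.6,-3],1],[[5.2,-24.5,24.5],[-4.3,24,-3.5],1],[[6,-28,28],[-4.9,27.5,-4],1],[[6.8,-31.5,31.5],[-5.5,31,-4.5],1],[[7.4,-34.8,34.8],[-6.1,34.3,-5],1],[[7.4,-34.8,34.8],[-6.1,34.3,-5],1],[[7.4,-34.8,34.8],[-6.1,34.3,-5],1]]' 40
python3 - <<'E'
from h import *
s=get_state();print(s["joints"].round(3),s["clock"]);T=toolT(s)
P=np.array([.543,.316,.155]);Q=rot(55,30);go(P,Q)
p,d=grab_frame("wrist");cv2.imwrite("pics/w2.png",p[:,:,::-1]);np.savez("w2.npz",p=p,d=d,T=T)
w=cloud("wrist",d,T)
q=w.reshape(-1,3);m=(abs(q[:,0]-.543)<.06)&(abs(q[:,1]-.316)<.05)&(q[:,2]>.19)&(q[:,2]<.21);q=q[m];print(len(q),(q.min(0)+q.max(0))/2,np.ptp(q,axis=0))
E
```

```text
clock: 3.52
position: [0.4841, 0.2819, 0.2532]
tool_rot: [3.14, -0.611, 0.524]
wrist_force: [0.2, 0.1, 0.4]
width: 1.0
[0.368 0.194 1.982 0.246 0.37  1.212] 3.525
rv [0. 0. 0.] shift cm [ 5.89  3.41 -9.82] min rows 1.9
2018 [0.54423078 0.31648212 0.1963416 ] [0.03937534 0.03974322 0.01250516]
```

View pics/w2.png

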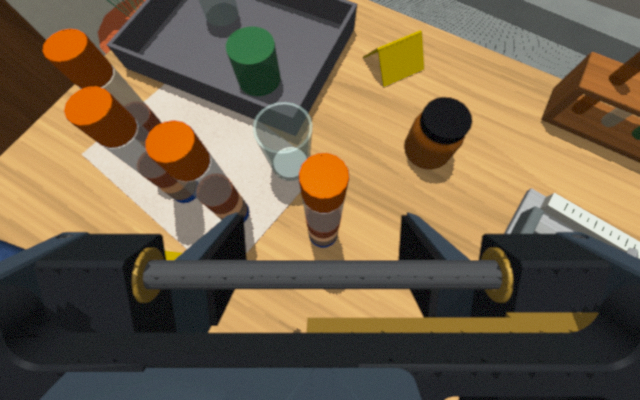

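The wrist view shows tube D centred between the fingers, cap at (324,182). Depth gives its axis at (0.544, 0.3165), which agrees with the top view.

```bash
python3 -m creep '[[[0,0,0],[1,0.6,-1.6],1],[[0,0,0],[2,1.2,-3.3],1],[[0,0,0],[3,1.8,-4.9],1],[[0,0,0],[4,2.3,-6.6],1],[[0,0,0],[5,2.9,-8.2],1],[[0,0,0],[6,3.5,-9.8],1],[[0,0,0],[6,3.5,-9.8],1],[[0,0,0],[6,3.5,-9.8],1]]'
python3 - <<'E'
from h import *
s=get_state();print(s["joints"].round(3))
E
```

```text
clock: 4.58
position: [0.5439, 0.3169, 0.1555]
tool_rot: [3.141, -0.611, 0.524]
wrist_force: [0.4, 0.4, -0.7]
width: 1.002
[0.393 0.456 1.948 0.519 0.15  0.95 ]
```

```bash
python3 -m creep '[[[0,0,0],[0,0,0],0.5],[[0,0,0],[0,0,0],0.3],[[0,0,0],[0,0,0],0.3],[[0,0,0],[0,0,0],0.3],[[0,0,0],[0,0,0],0.3],[[0,0,0],[0,0,0],0.3],[[0,0,0],[0,0,0],0.3]]' 40
python3 - <<'E'
from h import *
s=get_state();print(s["joints"].round(3),s["width"]*91)
a=[]
Q=rot(55,-6.2)
foot=S(-.127,0,.015);tz=R.from_rotvec(EY*np.radians(48)).apply([0,0,1.])
print("upright above foot start", S(-.165,0,.18)); go(S(-.165,0,.185),Q)
print("lean TCP",foot+.155*tz, "from upright turn",(EY*48).round(1))
# kin fit
E
```

```text
clock: 5.45
position: [0.5438, 0.3175, 0.1549]
tool_rot: [3.14, -0.611, 0.525]
wrist_force: [0.4, -1.8, 1.5]
width: 0.431
[0.394 0.457 1.948 0.52  0.149 0.948] 39.22846091390054
upright above foot start [4.78161345e-01 8.53781177e-05 1.80000000e-01]
rv [  0.1   0.  -36.2] shift cm [ -6.57 -31.74   3.01] min rows 5.2
lean TCP [ 0.63045627 -0.01642672  0.11871524] from upright turn [ 5.2 47.7  0. ]
```

```bash
python3 -m creep '[[[0,0,0],[0,0,1.2],0.3],[[0,0,0],[0,0,2.5],0.3],[[0,0,-4],[-0.7,-3,3],0.3],[[0,0,-9],[-1.5,-7.2,3],0.3],[[0,0,-14],[-2.4,-11.6,3],0.3],[[0,0,-19],[-3.2,-16,3],0.3],[[0,0,-24],[-4.1,-20.4,3],0.3],[[0,0,-29],[-5,-25,3],0.3],[[0,0,-33],[-5.9,-29,3],0.3],[[0,0,-36.2],[-6.6,-31.7,3],0.3],[[0,0,-36.2],[-6.6,-31.7,3],0.3],[[0,0,-36.2],[-6.6,-31.7,3],0.3]]'
python3 - <<'E'
from h import *
s=get_state();print(s["joints"].round(3),s["clock"]);T=toolT(s)
p,d=grab_frame("side");cv2.imwrite("pics/s3.png",cv2.resize(p[120:260,220:440,::-1],None,fx=3.5,fy=3.5))
w=cloud("side",d);h=cv2.cvtColor(p,cv2.COLOR_RGB2HSV)
tz=R.from_rotvec(EY*np.radians(48)).apply([0,0,1.])
lean=S(-.127,0,.015)+.155*tz
go(lean+[0,0,.02],R.from_rotvec(EY*np.radians(48))*rot(55,-6.2))
E
```

```text
clock: 6.95
position: [0.48, -0.0, 0.1959]
tool_rot: [-3.141, -0.596, -0.106]
wrist_force: [-0.4, 0.4, -3.3]
width: 0.429
[-0.137  0.213  2.215  0.153  0.119  1.393] 6.95
rv [ 5.  46.9 -0.1] shift cm [15.03 -1.67 -5.72] min rows 4.4
```

View pics/s3.png

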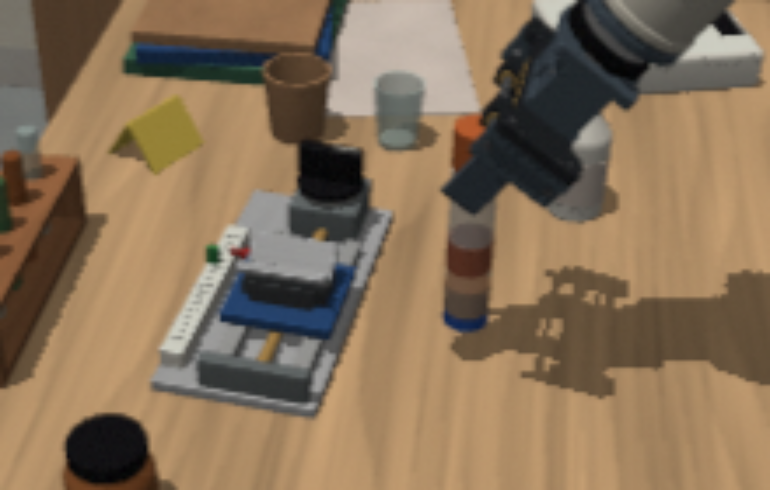

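```bash
python3 -m creep '[[[0.6,5.9,0],[1.9,-0.2,-0.5],0.3],[[1.2,11.8,0],[3.8,-0.4,-1.3],0.3],[[1.9,17.6,0],[5.6,-0.6,-2.1],0.3],[[2.5,23.5,0],[7.5,-0.8,-2.9],0.3],[[3.1,29.4,0],[9.4,-1,-3.6],0.3],[[3.8,35.3,0],[11.3,-1.3,-4.3],0.3],[[4.4,41,0],[13.2,-1.5,-5],0.3],[[5,47,0],[15,-1.7,-5.7],0.3],[[5,47,0],[15,-1.7,-5.7],0.3],[[5,47,0],[15,-1.7,-5.7],0.3]]'
python3 - <<'E'
from h import *
s=get_state();print(s["joints"].round(3),s["clock"]);T=toolT(s)
p,d=grab_frame("side");cv2.imwrite("pics/s4.png",cv2.resize(p[120:260,220:440,::-1],None,fx=3.5,fy=3.5))
tz=R.from_rotvec(EY*np.radians(48)).apply([0,0,1.])
lean=S(-.127,0,.015)+.155*tz
go(lean,R.from_rotvec(EY*np.radians(48))*rot(55,-6.2))
E
```

```text
clock: 8.25
position: [0.6297, -0.0165, 0.1386]
tool_rot: [-3.142, 0.229, -0.106]
wrist_force: [0.6, -0.2, -3.6]
width: 0.428
[-0.119  0.704  1.234 -0.003  1.432  1.558] 8.25
rv [-0.  -0.1 -0.1] shift cm [ 0.1   0.02 -2.04] min rows 0.3
```

View pics/s4.png

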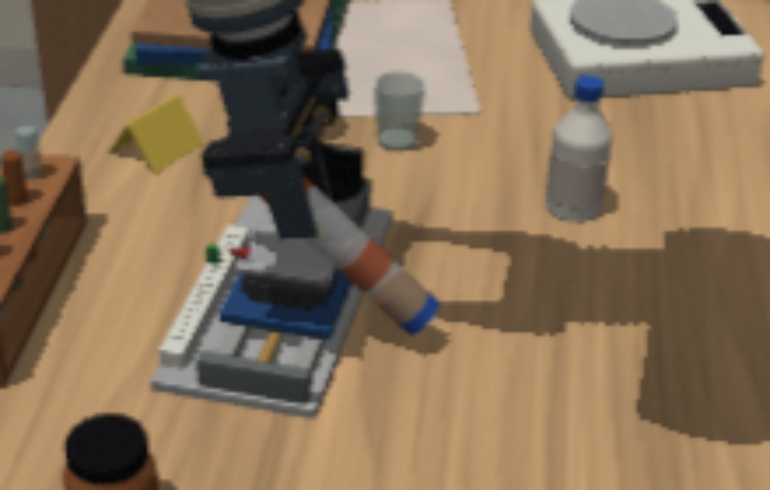

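The side view shows the tube tilted about 48°, its axis over the trough and its foot, at crop (425,312), about 2 cm above the table. I'll lower it gently.

```bash
python3 -m creep '[[[0,0,0],[0,0,-0.5],0.3],[[0,0,0],[0.1,0,-1],0.3],[[0,0,0],[0.1,0,-1.4],0.3],[[0,0,0],[0.1,0,-1.7],0.3],[[0,0,0],[0.1,0,-1.8],0.3],[[0,0,0],[0.1,0,-1.8],0.3]]'
python3 -m creep '[[[0,0,0],[0,0,-0.1],0.3],[[0,0,0],[0,0,-0.2],0.3],[[0,0,0],[0,0,-0.2],0.3]]'
```

```text
clock: 9.05
position: [0.6311, -0.0173, 0.121]
tool_rot: [-3.141, 0.229, -0.107]
wrist_force: [0.5, 0.4, -3.0]
width: 0.43
clock: 9.43
position: [0.631, -0.0172, 0.1191]
tool_rot: [-3.141, 0.229, -0.107]
wrist_force: [-0.1, 1.4, -1.8]
width: 0.43
```

```bash
python3 -m creep '[[[0,0,0],[0,0,-0.1],0.3],[[0,0,0],[0,0,-0.15],0.3],[[0,0,0],[0,0,-0.15],0.3]]'
python3 -m creep '[[[0,0,0],[0,0,0],0.5],[[0,0,0],[0,0,0],0.6],[[0,0,0],[0,0,0],0.75],[[0,0,0],[0,0,0],0.75],[[0,0,0],[0,0,0],0.75]]'
python3 - <<'E'
from h import *
s=get_state();print(s["joints"].round(3),s["clock"]);T=toolT(s)
p,d=grab_frame("side");cv2.imwrite("pics/s5.png",cv2.resize(p[120:260,220:440,::-1],None,fx=3.5,fy=3.5))
E
```

```text
clock: 9.8
position: [0.6311, -0.0172, 0.1177]
tool_rot: [-3.141, 0.229, -0.107]
wrist_force: [0.2, 1.8, 2.9]
width: 0.428
clock: 10.42
position: [0.6311, -0.0173, 0.1175]
tool_rot: [-3.141, 0.229, -0.107]
wrist_force: [-0.5, -0.1, 0.1]
width: 0.753
[-0.12   0.728  1.247 -0.003  1.396  1.558] 10.425
```

View pics/s5.png

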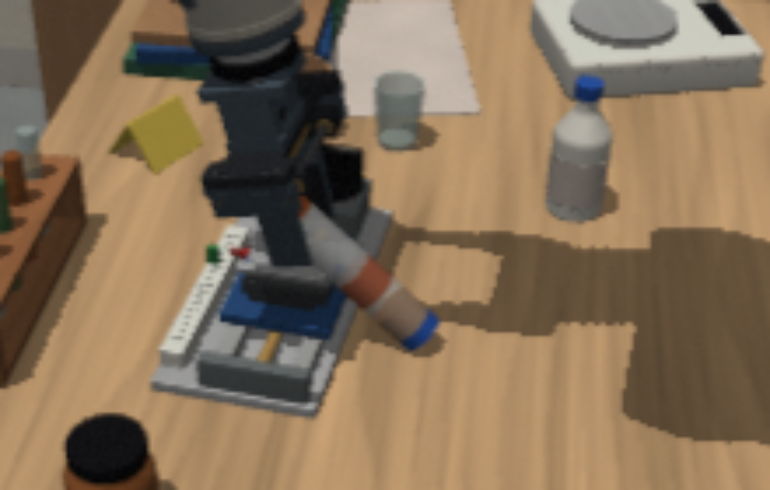

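```bash
python3 -m creep '[[[0,0,0],[0.8,0,3],0.9],[[0,0,0],[1.8,-0.2,7],1],[[0,0,0],[2.7,-0.3,11],1],[[0,0,0],[3.4,-0.3,15],1],[[0,0,0],[3.4,-0.3,15],1]]'
python3 - <<'E'
from h import *
from scipy.optimize import least_squares
s=get_state();print(s["joints"].round(4),s["clock"],s["position"])
D=[([-1.3325,.4942,1.3461,0,1.3025],[.2047,-.5902,.2323]),([-.221,.321,1.434,0,1.387],[.5442,-.0613,.3029]),([-.119,.704,1.234,-.003,1.432],[.6297,-.0165,.1386]),([-.12,.728,1.247,-.003,1.396],[.6311,-.0173,.1175]),(s["joints"],s["position"])]
def fk(p,q):
    a,h,L1,L2,dt,e=p;A=q[1];B=A+q[2];C=B+q[4]
    return np.array([a+L1*np.sin(A)+L2*np.sin(B)+dt*np.sin(C)-e*np.cos(B),h+L1*np.cos(A)+L2*np.cos(B)+dt*np.cos(C)+e*np.sin(B)])
def tgt(q,P): return np.array([np.cos(q[0])*P[0]+np.sin(q[0])*P[1],P[2]])
f=least_squares(lambda p:np.r_[np.ravel([fk(p,q)-tgt(q,P) for q,P in D]),1e-3*(p[5]),1e-3*(p[0])],[0,.4,.5,.5,.25,0])
print(f.x.round(3),np.abs(f.fun).max())
for al,x,z in((62,-.0973,.0418),(62,-.144,.13),(70,-.0973,.0418),(55,-.0973,.0418),(66,-.0973,.0418)):
    P=S(x,0,z);g=least_squares(lambda q:np.r_[fk(f.x,[-.12,q[0],q[1],0,q[2]])-tgt([-.12],P),q.sum()-np.radians(90+al)],[.5,1.6,.8])
    print(al,x,z,g.x.round(3),g.cost)
print(f.x); 
E
```

```text
clock: 11.1
position: [0.6667, -0.0204, 0.2707]
tool_rot: [-3.142, 0.223, -0.107]
wrist_force: [0.9, 0.8, -0.9]
width: 0.997
[-0.1188  0.6476  0.9719 -0.0026  1.7452  1.5585] 11.1 [ 0.66670065 -0.02041076  0.27071852]
[ 0.     0.255  0.597  0.384  0.333 -0.117] 0.00016751024533423475
62 -0.0973 0.0418 [ 0.634  2.13  -0.111] 4.8352135611598255e-17
62 -0.144 0.13 [0.384 2.169 0.1  ] 2.8137487089246717e-21
70 -0.0973 0.0418 [0.604 2.017 0.172] 7.27484944248342e-21
55 -0.0973 0.0418 [ 0.691  2.227 -0.387] 3.006457881320942e-26
66 -0.0973 0.0418 [0.615 2.074 0.034] 6.079702001758284e-19
[ 5.79501804e-06  2.55449765e-01  5.96715894e-01  3.84263804e-01
  3.33109548e-01 -1.17246081e-01]
```

```bash
python3 - <<'E'
from h import *
Q=rot(74,-6.2)
go(S(-.129,0,.21),Q);go(S(-.129,0,.134),Q);go(S(-.101,0,.0384),Q)
E
```

```text
rv [ -3.1 -28.6  -0.1] shift cm [-15.27   1.66  -6.07] min rows 2.7
rv [ -3.1 -28.6  -0.1] shift cm [-15.27   1.66 -13.67] min rows 3.3
rv [ -3.1 -28.6  -0.1] shift cm [-12.49   1.36 -23.23] min rows 4.2
```

```bash
python3 -m creep '[[[-0.5,-5,0],[-3,0.3,0],1],[[-1,-10,0],[-6,0.6,-1],1],[[-1.6,-15,0],[-9,1,-2],1],[[-2.1,-20,0],[-12,1.3,-4],1],[[-2.7,-25,0],[-14.5,1.6,-6],1],[[-3.1,-28.6,0],[-15.3,1.7,-9],1],[[-3.1,-28.6,0],[-15.3,1.7,-11.5],1],[[-3.1,-28.6,0],[-15.3,1.7,-13.7],1],[[-3.1,-28.6,0],[-15.3,1.7,-13.7],1],[[-3.1,-28.6,0],[-15.3,1.7,-13.7],1]]'
python3 - <<'E'
from h import *
s=get_state();print(s["joints"].round(3),s["clock"]);T=toolT(s)
go(S(-.101,0,.0384),rot(74,-6.2))
p,d=grab_frame("wrist");cv2.imwrite("pics/w6.png",p[:,:,::-1]);np.savez("w6.npz",p=p,d=d,T=T)
p,d=grab_frame("side");cv2.imwrite("pics/s6.png",cv2.resize(p[120:260,220:440,::-1],None,fx=3.5,fy=3.5))
E
```

```text
clock: 12.35
position: [0.5121, -0.0033, 0.1309]
tool_rot: [3.141, -0.273, -0.107]
wrist_force: [0.4, -1.0, -0.0]
width: 1.002
[-0.126  0.395  1.96   0.01   0.512  1.544] 12.35
rv [-0.  -0.3 -0.1] shift cm [ 2.97 -0.35 -9.25] min rows 1.6
```

View pics/w6.png

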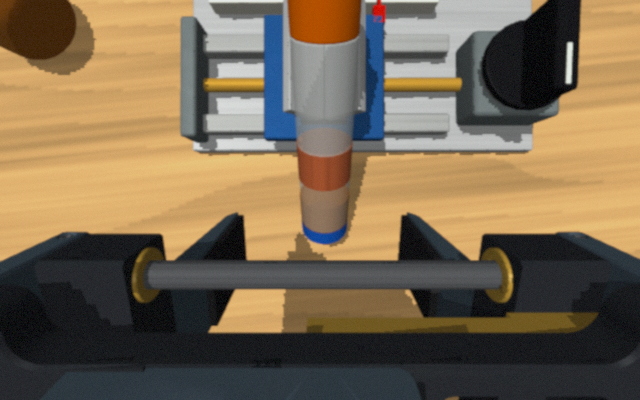

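View pics/s6.png

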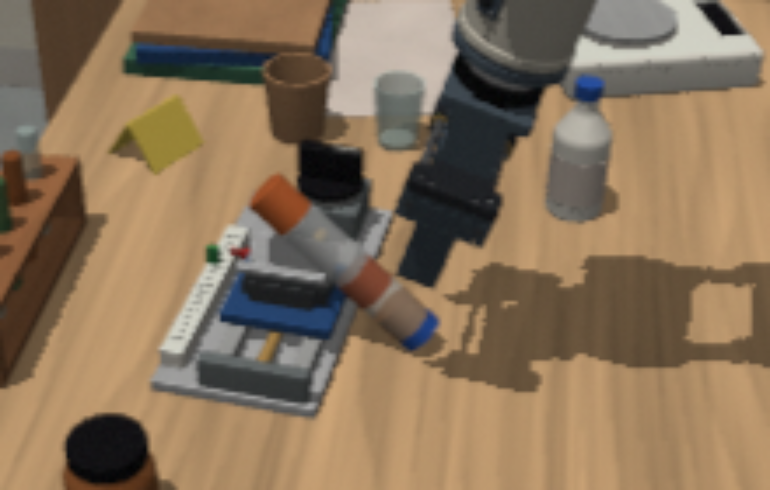

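The tube rests leaning in the V, and its foot at (324,235) is centred between the jaws. I'll fit its axis from the depth.

```bash
python3 - <<'E'
from h import *
f=np.load("w6.npz");w=cloud("wrist",f["d"],f["T"])
q=(w[0:240,280:370].reshape(-1,3)-O)@np.c_[EX,EY,EZ]
q=q[~np.isnan(q[:,0])]
for it in range(1):
    m=(q[:,2]>.045)&(q[:,0]>-.14)&(q[:,0]<.03)
    # per x-bin highest z ridge and y centre
    X=[];Z=[];Y=[]
    for x in np.arange(-.11,0.01,.01):
        b=q[(abs(q[:,0]-x)<.003)]
        r=b[:,2].max(); X.append(x);Z.append(r); t=b[b[:,2]>r-.01];Y.append((t[:,1].min()+t[:,1].max())/2)
    k=np.polyfit(X,Z,1);print("elev deg",np.degrees(np.arctan(k[0])),"tilt",90-np.degrees(np.arctan(k[0])));print(np.c_[X,Z,Y].round(4))
    th=np.arctan(k[0]);n=np.array([-np.sin(th),np.cos(th)])
    print("axis line z at x=-.101:",np.polyval(k,-.101)-.02/np.cos(th))
E
```

```text
elev deg 40.253236756751235 tilt 49.746763243248765
[[-1.100e-01  5.890e-02 -1.000e-03]
 [-1.000e-01  6.850e-02 -5.000e-04]
 [-9.000e-02  7.840e-02 -1.200e-03]
 [-8.000e-02  8.740e-02 -3.000e-04]
 [-7.000e-02  9.600e-02 -7.000e-04]
 [-6.000e-02  1.050e-01 -3.000e-04]
 [-5.000e-02  1.136e-01 -2.000e-04]
 [-4.000e-02  1.236e-01  1.000e-04]
 [-3.000e-02  1.331e-01 -2.000e-04]
 [-2.000e-02  1.411e-01  2.000e-04]
 [-1.000e-02  1.502e-01  3.000e-04]
 [-0.000e+00  1.433e-01 -0.000e+00]]
axis line z at x=-.101: 0.04309385123296522
```

```bash
python3 -m creep '[[[0,0,0],[0.5,-0.1,-1.6],1],[[0,0,0],[1,-0.1,-3.2],1],[[0,0,0],[1.6,-0.2,-5],1],[[0,0,0],[2.1,-0.2,-6.6],1],[[0,0,0],[2.6,-0.3,-8.1],1],[[0,0,0],[3,-0.3,-9.1],1],[[0,0,0],[3,-0.3,-9.1],1],[[0,0,0],[3,-0.3,-9.1],0.8],[[0,0,0],[3,-0.3,-9.1],0.6],[[0,0,0],[3,-0.3,-9.1],0.5]]'
python3 -m creep '[[[0,0,0],[0,0,0],0.3],[[0,0,0],[0,0,0],0.3],[[0,0,0],[0,0,0],0.3],[[0,0,0],[0,0,0],0.3],[[0,0,0],[0,0,0],0.3]]' 50
python3 - <<'E'
from h import *
s=get_state();print(s["joints"].round(3),toS(s["position"]).round(4),s["moment"].round(2))
E
```

```text
clock: 13.7
position: [0.5422, -0.0063, 0.0399]
tool_rot: [3.141, -0.274, -0.107]
wrist_force: [-0.1, 0.5, -0.1]
width: 0.702
clock: 14.32
position: [0.5418, -0.0062, 0.0394]
tool_rot: [3.141, -0.273, -0.107]
wrist_force: [-3.4, -1.7, 1.3]
width: 0.419
[-0.124  0.604  1.964  0.014  0.301  1.54 ] [-0.1011  0.0006  0.0394] [-0.21  0.52 -0.1 ]
```

```bash
python3 - <<'E'
from h import *
s=get_state()
sg=.035;th0=47.6
def tcp(th,mg):
    e=np.radians(90-th);t=(th-th0)/(90-th0)
    sl=.117+(.063-.117)*t
    zl=.060+np.hypot(.02,.02/np.cos(e))+mg
    tz=np.cos(e)*EX+np.sin(e)*EZ
    return S(-.04,0,zl)+(sg-sl)*tz
print(toS(tcp(th0,0)),toS(s["position"]))
for i in range(11):
    th=th0+(90-th0)*i/10
    P=tcp(th,.004*min(1,i/2)); print((EY*(th-th0)).round(1),((P-tcp(th0,0))*100).round(2),toS(P).round(3))
E
```

```text
[-1.00553338e-01 -3.41365772e-19  3.83749819e-02] [-0.10108877  0.00056579  0.03942041]
[0. 0. 0.] [0. 0. 0.] [-0.101 -0.     0.038]
[0.5 4.2 0. ] [ 0.03 -0.    0.87] [-0.1   -0.     0.047]
[0.9 8.4 0. ] [ 0.15 -0.02  1.72] [-0.099 -0.     0.056]
[ 1.4 12.6  0. ] [ 0.34 -0.04  2.35] [-0.097  0.     0.062]
[ 1.8 16.9  0. ] [ 0.6  -0.06  2.95] [-0.095 -0.     0.068]
[ 2.3 21.1  0. ] [ 0.92 -0.1   3.51] [-0.091  0.     0.073]
[ 2.7 25.3  0. ] [ 1.3  -0.14  4.01] [-0.087 -0.     0.078]
[ 3.2 29.5  0. ] [ 1.73 -0.19  4.45] [-0.083  0.     0.083]
[ 3.7 33.7  0. ] [ 2.2  -0.24  4.83] [-0.078 -0.     0.087]
[ 4.1 37.9  0. ] [ 2.71 -0.29  5.15] [-0.073  0.     0.09 ]
[ 4.6 42.2  0. ] [ 3.24 -0.35  5.39] [-0.068  0.     0.092]
```

Half the tip first, then check.

```bash
python3 -m creep '[[[0.5,4.2,0],[0,0,0.9],0.3],[[0.9,8.4,0],[0.2,0,1.7],0.3],[[1.4,12.6,0],[0.3,0,2.3],0.3],[[1.8,16.9,0],[0.6,-0.1,2.9],0.3],[[2.3,21.1,0],[0.9,-0.1,3.5],0.3],[[2.3,21.1,0],[0.9,-0.1,3.5],0.3]]' 60
python3 - <<'E'
from h import *
s=get_state();print(toS(s["position"]).round(4),s["moment"].round(2),s["clock"]);T=toolT(s)
p,d=grab_frame("side");cv2.imwrite("pics/s7.png",cv2.resize(p[120:260,220:440,::-1],None,fx=3.5,fy=3.5))
E
```

```text
clock: 15.08
position: [0.5525, -0.0074, 0.0744]
tool_rot: [-3.141, 0.095, -0.107]
wrist_force: [0.5, 0.8, -4.0]
width: 0.421
[-0.0903  0.0005  0.0744] [ 0.03  0.03 -0.06] 15.075
```

View pics/s7.png

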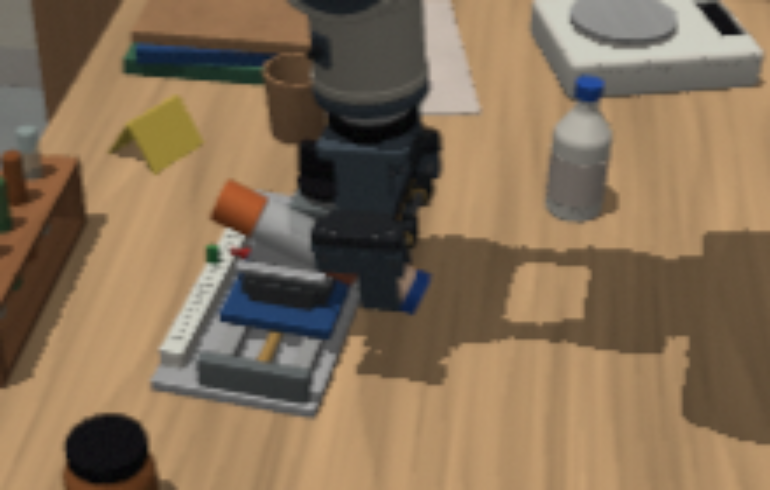

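```bash
python3 -m creep '[[[0.4,4.2,0],[0.4,0,0.5],0.3],[[0.9,8.4,0],[0.8,-0.1,0.9],0.3],[[1.4,12.6,0],[1.3,-0.2,1.3],0.3],[[1.8,16.8,0],[1.8,-0.2,1.6],0.3],[[2.3,21.1,0],[2.3,-0.3,1.9],0.3],[[2.3,21.1,0],[2.3,-0.3,1.9],0.3],[[2.3,21.1,0],[2.3,-0.3,1.9],0.3]]'
python3 - <<'E'
from h import *
s=get_state();print(toS(s["position"]).round(4),s["moment"].round(2),s["clock"],s["joints"].round(2));T=toolT(s)
p,d=grab_frame("side");cv2.imwrite("pics/s8.png",cv2.resize(p[120:260,220:440,::-1],None,fx=3.5,fy=3.5));np.savez("s8.npz",p=p,d=d)
w=cloud("side",d);q=(w[150:230,260:345].reshape(-1,3)-O)@np.c_[EX,EY,EZ]
for x in np.arange(-.02,.1,.01):
    b=q[(abs(q[:,0]-x)<.004)&(abs(q[:,1])<.025)]
    if len(b):print(x.round(3),b[:,2].max().round(4),b[b[:,2].argmax(),1].round(4))
E
```

```text
clock: 16.0
position: [0.5733, -0.0101, 0.093]
tool_rot: [-3.141, 0.467, -0.106]
wrist_force: [0.4, -0.4, -4.0]
width: 0.422
[-0.0693  0.0001  0.093 ] [ 0.02 -0.31  0.02] 16.0 [-0.12  0.81  1.23 -0.    1.57  1.56]
-0.02 0.251 0.025
-0.01 0.0915 0.02
0.0 0.2266 0.0095
0.01 0.2221 0.017
0.02 0.096 0.0137
0.03 0.2403 0.0193
0.04 0.1117 -0.0026
0.05 0.1112 -0.0016
0.06 0.1118 0.0016
0.07 0.1108 0.0087
0.08 0.1096 -0.0062
0.09 0.1098 -0.0035
```

View pics/s8.png

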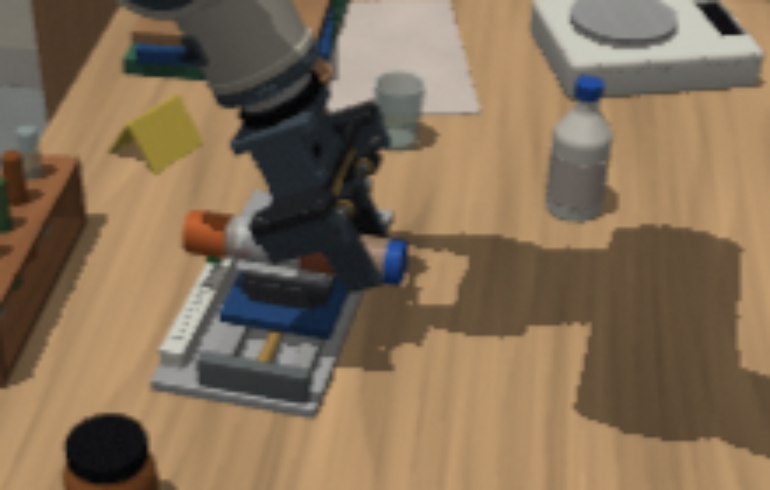

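The tube is near level, its top at 110–112 mm against 108.3 mm when seated. Lower about 4 mm.

```bash
python3 -m creep '[[[0,0,0],[0,0,-0.1],0.3],[[0,0,0],[0,0,-0.2],0.3],[[0,0,0],[0,0,-0.3],0.3],[[0,0,0],[0,0,-0.3],0.3]]'
python3 -m creep '[[[0,0,0],[0,0,-0.1],0.3],[[0,0,0],[0,0,-0.1],0.3],[[0,0,0],[0,0,-0.1],0.3]]'
```

```text
clock: 16.55
position: [0.5741, -0.0102, 0.0906]
tool_rot: [-3.14, 0.468, -0.106]
wrist_force: [-2.0, -0.1, -0.3]
width: 0.42
clock: 16.92
position: [0.5741, -0.0103, 0.09]
tool_rot: [-3.141, 0.468, -0.106]
wrist_force: [-2.8, 0.6, 6.8]
width: 0.419
```

```bash
python3 -m creep '[[[0,0,0],[0,0,0],0.3],[[0,0,0],[0,0,0],0.3]]' 5
python3 -m creep '[[[0,0,0],[0,0,0],0.5],[[0,0,0],[0,0,0],0.6],[[0,0,0],[0,0,0],0.8],[[0,0,0],[0,0,0],1],[[0,0,0],[0,0,0],1],[[0,0,0],[0,0,0],1]]'
python3 - <<'E'
from h import *
p,d=grab_frame("side");cv2.imwrite("pics/s9.png",cv2.resize(p[120:260,220:440,::-1],None,fx=3.5,fy=3.5))
w=cloud("side",d);q=(w[150:230,260:345].reshape(-1,3)-O)@np.c_[EX,EY,EZ]
for x in np.arange(-.1,.12,.01):
    b=q[(abs(q[:,0]-x)<.004)&(abs(q[:,1])<.025)&(q[:,2]<.125)]
    if len(b):print(x.round(3),b[:,2].max().round(4),b[b[:,2].argmax(),1].round(4))
print(get_state()["joints"].round(2))
E
```

```text
clock: 17.18
position: [0.5741, -0.0106, 0.0896]
tool_rot: [-3.141, 0.468, -0.107]
wrist_force: [-1.1, -3.2, 2.7]
width: 0.43
clock: 17.92
position: [0.5741, -0.0103, 0.0895]
tool_rot: [-3.141, 0.468, -0.106]
wrist_force: [-0.7, -0.1, -1.4]
width: 0.991
-0.1 0.1102 0.0067
-0.09 0.1099 -0.0016
-0.08 0.1101 -0.0041
-0.07 0.1093 -0.0028
-0.06 0.1091 -0.0007
-0.05 0.0438 0.0203
-0.04 0.0567 0.009
-0.03 0.0904 0.0203
-0.02 0.0914 0.0181
-0.01 0.086 0.0177
-0.0 0.0813 0.0199
0.01 0.0844 0.0171
0.02 0.0935 0.0162
0.03 0.1051 0.0187
0.04 0.1088 0.0039
0.05 0.1096 0.0126
0.06 0.1087 -0.0026
0.07 0.1095 0.0025
0.08 0.1084 -0.0026
0.09 0.1091 0.0061
0.1 0.0005 0.0098
0.11 0.0026 -0.0183
[-0.12  0.81  1.23 -0.    1.57  1.56]
```

View pics/s9.png

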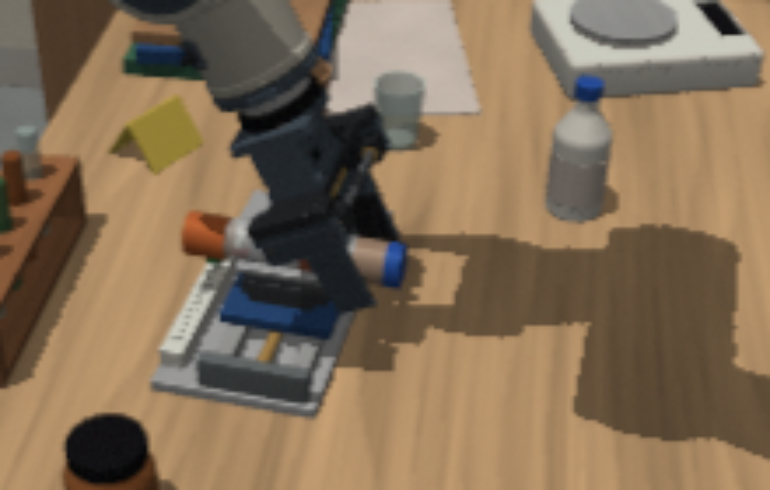

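```bash
python3 -m creep '[[[0,0,0],[0.9,-0.1,1.8],1],[[0,0,0],[2.3,-0.2,4.5],1],[[0,0,0],[4.1,-0.4,8],1],[[0,0,0],[5.9,-0.6,11.6],1],[[-1,-9,0],[6.6,-1.5,13],1],[[-2,-18,0],[6.4,-4,14],1],[[-2.9,-26.6,0],[6,-7,15],1],[[-2.9,-26.6,0],[5.6,-11,15],1],[[-2.9,-26.6,0],[5.2,-15,15],1],[[-2.9,-26.6,0],[5.2,-16.1,15],1],[[-2.9,-26.6,0],[5.2,-16.1,15],1]]'
python3 - <<'E'
from h import *
s=get_state();print(s["joints"].round(3));T=toolT(s)
p,d=grab_frame("wrist");cv2.imwrite("pics/w10.png",p[:,:,::-1]);np.savez("w10.npz",p=p,d=d,T=T)
E
```

```text
clock: 19.35
position: [0.6261, -0.1715, 0.2394]
tool_rot: [-3.141, 0.001, -0.108]
wrist_force: [0.0, -0.4, 0.1]
width: 1.002
[-0.359  0.523  1.272  0.     1.347  1.319]
```

View pics/w10.png

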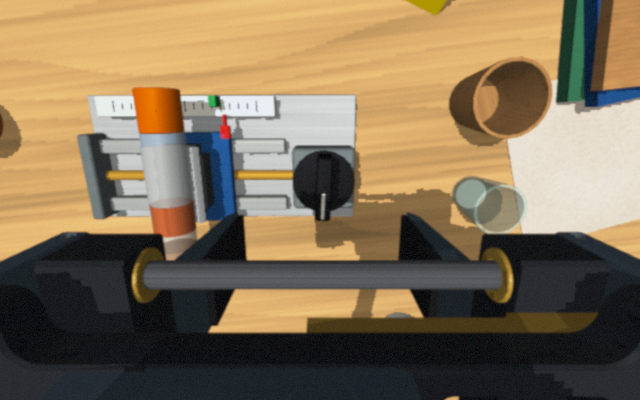

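The tube lies in the V with its cap at (157,108). The tab (214,101), pointer tip (225,118) and knob (323,180) are all visible. I'll measure them.

```bash
cat >> h.py <<'E'
def pt(f,reg_tab,reg_ptr):
    p,d,T=f["p"],f["d"],f["T"];w=cloud("wrist",d,T);h=cv2.cvtColor(p,cv2.COLOR_RGB2HSV);m=camera_model("wrist");K=m["intrinsics"];P=T@m["tool_from_camera"]
    def ray(u,v,z):
        dd=P[:3,:3]@np.array([(u-K[0,2])/K[0,0],(v-K[1,2])/K[1,1],1]);return toS(P[:3,3]+dd*(z-P[2,3])/dd[2])
    out={}
    for nm,mk,rg in(("green",(h[...,0]>45)&(h[...,0]<80)&(h[...,1]>120),reg_tab),("red",((h[...,0]<6)|(h[...,0]>174))&(h[...,1]>140),reg_ptr)):
        m2=np.zeros(mk.shape,bool);m2[rg]=mk[rg];q=(w[m2]-O)@np.c_[EX,EY,EZ]
        if nm=="green":
            t=q[q[:,2]>.044]; print("tab top: n",len(t),"x",t[:,0].min().round(4),t[:,0].max().round(4),"y",t[:,1].min().round(4),t[:,1].max().round(4)); out[nm]=(t[:,1].min()+t[:,1].max())/2
        else:
            for lo in np.arange(.045,.075,.004):
                t=q[(q[:,0]>=lo)&(q[:,0]<lo+.004)]
                if len(t):print("  ptr x",lo.round(3),len(t),"y",t[:,1].mean().round(4),np.ptp(t[:,1]).round(4),"z",np.median(t[:,2]).round(4))
            t=q[q[:,0]>q[:,0].max()-.01];out[nm]=t[:,1].mean()
    print("pointer - tab (mm)",1000*(out["red"]-out["green"]))
E
python3 - <<'E'
from h import *
f=np.load("w1.npz");pt(f,np.s_[10:35,295:325],np.s_[30:60,300:330])
f=np.load("w10.npz");pt(f,np.s_[85:115,200:230],np.s_[105:145,210:240])
w=cloud("wrist",f["d"],f["T"]);z=w[...,2]
R3=np.zeros(z.shape,bool);R3[130:225,280:370]=1
q=w[R3&(z>.058)];print("disc",cv2.minEnclosingCircle(q[:,:2].astype(np.float32)))
q=w[R3&(z>.095)];print("bar",q[:,2].mean(),cv2.minAreaRect(q[:,:2].astype(np.float32)))
# tube
q=(w[80:250,125:210].reshape(-1,3)-O)@np.c_[EX,EY,EZ];q=q[q[:,2]>.09];print("tube",q.min(0).round(4),q.max(0).round(4))
E
```

```text
tab top: n 55 x 0.079 0.09 y -0.0402 -0.0343
  ptr x 0.045 20 y -0.0478 0.0074 z 0.0427
  ptr x 0.049 23 y -0.0466 0.0086 z 0.0424
  ptr x 0.053 27 y -0.0471 0.0073 z 0.0418
  ptr x 0.057 15 y -0.0468 0.0073 z 0.0424
  ptr x 0.061 6 y -0.0465 0.0012 z 0.0416
  ptr x 0.065 4 y -0.0465 0.0012 z 0.0426
  ptr x 0.069 1 y -0.048 0.0 z 0.0189
pointer - tab (mm) -9.34086078223835
tab top: n 74 x 0.0793 0.0895 y -0.0407 -0.0339
  ptr x 0.045 22 y -0.0485 0.0068 z 0.0422
  ptr x 0.049 37 y -0.0468 0.009 z 0.0423
  ptr x 0.053 29 y -0.0466 0.0093 z 0.0423
  ptr x 0.057 26 y -0.0464 0.0094 z 0.0422
  ptr x 0.061 12 y -0.0467 0.0023 z 0.0423
  ptr x 0.065 14 y -0.0466 0.0028 z 0.0421
  ptr x 0.069 1 y -0.0479 0.0 z 0.0437
pointer - tab (mm) nan
disc ((0.6260242462158203, -0.17182786762714386), 0.03389880061149597)
bar 0.10194942810842635 ((0.6263376474380493, -0.1719139963388443), (0.015949219465255737, 0.06313782930374146), 81.13273620605469)
tube [-0.062  -0.1066  0.09  ] [0.0947 0.0181 0.3169]h.py:40: RuntimeWarning: Mean of empty slice.
  t=q[q[:,0]>q[:,0].max()-.01];out[nm]=t[:,1].mean()
  ret = ret.dtype.type(ret / rcount)
```

```bash
python3 -m creep '[[[0,0,10],[0,0,0],1],[[0,0,20],[0,0,0],1],[[0,0,30],[0,0,0],1],[[0,0,40],[0,0,0],1],[[0,0,50],[0,0,0],1],[[0,0,60],[0,0,0],1],[[0,0,70],[0,0,0],1],[[0,0,80],[0,0,0],1],[[0,0,90],[0,0,0],1],[[0,0,100],[0,0,0],1],[[0,0,110],[0,0,0],1]]'
python3 -m creep '[[[0,0,10],[0,0,0],1],[[0,0,20],[0,0,0],1],[[0,0,30],[0,0,0],1],[[0,0,40],[0,0,0],1],[[0,0,50],[0,0,0],1],[[0,0,60],[0,0,-2],1],[[0,0,67.3],[0,0,-5],1],[[0,0,67.3],[0,0,-8],1],[[0,0,67.3],[0,0,-8],1]]'
python3 - <<'E'
from h import *
s=get_state();print(s["joints"].round(3));go([.6258,-.1717,.089],R.from_euler('xyz',[180,0,171.1],degrees=True))
E
```

```text
clock: 20.78
position: [0.6263, -0.1696, 0.2394]
tool_rot: [-3.141, 0.0, 1.82]
wrist_force: [-0.3, 0.5, -0.2]
width: 1.0
clock: 21.9
position: [0.6251, -0.1695, 0.1576]
tool_rot: [3.141, -0.003, 2.989]
wrist_force: [0.2, -0.3, 0.4]
width: 0.998
[-0.357  0.601  1.368  0.     1.177 -1.775]
rv [-0.1 -0.2 -0.2] shift cm [ 0.07 -0.22 -6.86] min rows 1.1
```

```bash
python3 -m creep '[[[0,0,0],[0,0,-1.5],1],[[0,0,0],[0,0,-3.5],0.8],[[0,0,0],[0,0,-5.5],0.6],[[0,0,0],[0,0,-6.9],0.5],[[0,0,0],[0,0,-6.9],0.5],[[0,0,0],[0,0,-6.9],0.5]]' 30
python3 - <<'E'
from h import *
go([.6258,-.1717,.089],R.from_euler('xyz',[180,0,171.1],degrees=True))
E
```

```text
clock: 22.65
position: [0.6266, -0.1714, 0.0913]
tool_rot: [-3.141, 0.002, 2.988]
wrist_force: [-0.0, 0.6, -0.4]
width: 0.511
rv [ 0.   0.1 -0.1] shift cm [-0.08 -0.03 -0.23] min rows 0.0
```

Centred on the knob. Close on the bar, then turn clockwise.

```bash
python3 -m creep '[[[0,0,0],[-0.1,0,-0.2],0.3],[[0,0,0],[-0.1,0,-0.2],0.1],[[0,0,0],[-0.1,0,-0.2],0.1],[[0,0,0],[-0.1,0,-0.2],0.1],[[0,0,0],[-0.1,0,-0.2],0.1],[[0,0,0],[-0.1,0,-0.2],0.1]]' 40
python3 -m creep '[[[0,0,-7],[0,0,0],0.1],[[0,0,-15],[0,0,0],0.1],[[0,0,-23],[0,0,0],0.1],[[0,0,-31],[0,0,0],0.1],[[0,0,-39],[0,0,0],0.1],[[0,0,-46],[0,0,0],0.1],[[0,0,-50],[0,0,0],0.1],[[0,0,-50],[0,0,0],0.1]]'
python3 - <<'E'
from h import *
s=get_state();print(s["joints"].round(3),s["moment"].round(2),s["position"])
E
```

```text
clock: 23.4
position: [0.6251, -0.1723, 0.0888]
tool_rot: [-3.14, 0.001, 2.988]
wrist_force: [-1.6, -6.8, 1.0]
width: 0.175
clock: 24.4
position: [0.6256, -0.1715, 0.0888]
tool_rot: [3.141, 0.002, 2.115]
wrist_force: [1.8, -0.9, -0.3]
width: 0.173
[-0.359  0.68   1.428 -0.     1.032 -0.904] [-0.2  -0.73 -0.02] [ 0.62563011 -0.17149282  0.08878757]
```

```bash
python3 -m creep '[[[0,0,-8],[0,0,0],0.1],[[0,0,-16],[0,0,0],0.1],[[0,0,-24],[0,0,0],0.1],[[0,0,-32],[0,0,0],0.1],[[0,0,-40],[0,0,0],0.1],[[0,0,-48],[0,0,0],0.1],[[0,0,-56],[0,0,0],0.1],[[0,0,-64],[0,0,0],0.1],[[0,0,-72],[0,0,0],0.1],[[0,0,-80],[0,0,0],0.1],[[0,0,-88],[0,0,0],0.1],[[0,0,-90],[0,0,0],0.1]]'
python3 -m creep '[[[0,0,0],[0,0,0],0.1],[[0,0,0],[0,0,0],0.1]]'
python3 - <<'E'
from h import *
s=get_state();print(s["joints"].round(3),s["moment"].round(2));T=toolT(s)
p,d=grab_frame("wrist");cv2.imwrite("pics/w11.png",p[:,:,::-1]);np.savez("w11.npz",p=p,d=d,T=T)
p,d=grab_frame("side");cv2.imwrite("pics/s11.png",cv2.resize(p[120:260,220:440,::-1],None,fx=3.5,fy=3.5))
E
```

```text
clock: 25.9
position: [0.6272, -0.172, 0.0889]
tool_rot: [3.138, -0.002, 0.544]
wrist_force: [11.1, -3.9, -7.8]
width: 0.169
clock: 26.15
position: [0.6272, -0.172, 0.0889]
tool_rot: [3.138, -0.002, 0.546]
wrist_force: [11.9, -3.8, -7.0]
width: 0.179
[-0.359  0.681  1.425 -0.     1.031  0.665] [-0.7  -2.26  0.01]
```

View pics/w11.png

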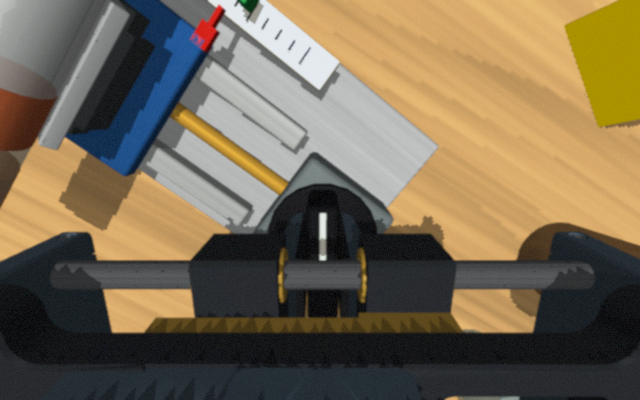

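View pics/s11.png

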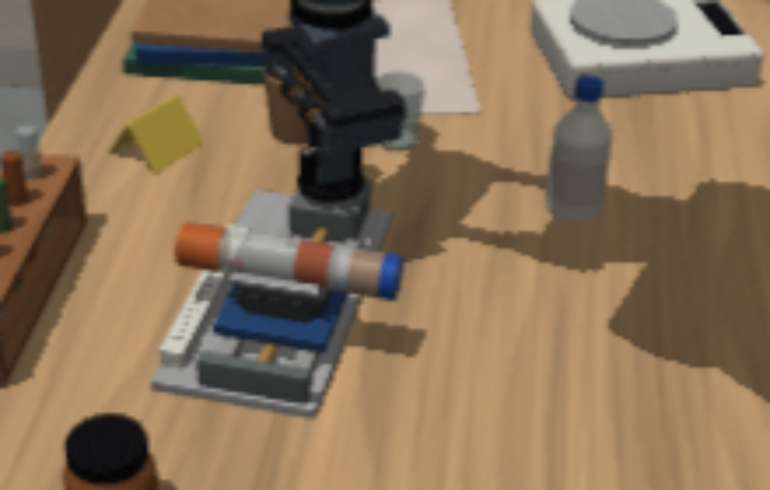

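The carriage has moved left with the tube still seated, and the pointer (219,8) is past the tab (248,5). Measure.

```bash
python3 - <<'E'
from h import *
f=np.load("w11.npz");p,d,T=f["p"],f["d"],f["T"];w=cloud("wrist",d,T);h=cv2.cvtColor(p,cv2.COLOR_RGB2HSV)
for nm,mk in(("green",(h[...,0]>45)&(h[...,0]<80)&(h[...,1]>120)),("red",((h[...,0]<6)|(h[...,0]>174))&(h[...,1]>140))):
    mk=mk.copy();mk[60:]=0;mk[:,:180]=0;mk[:,270:]=0
    q=(w[mk]-O)@np.c_[EX,EY,EZ];print(nm,len(q),q.min(0).round(4),q.max(0).round(4))
    for lo in np.arange(.04,.1,.005):
        t=q[(q[:,0]>=lo)&(q[:,0]<lo+.005)]
        if len(t):print(lo.round(3),len(t),t.mean(0).round(4),np.ptp(t[:,1]).round(4))
E
```

```text
green 134 [ 0.0786 -0.0411  0.0322] [ 0.087  -0.0362  0.0497]
0.075 45 [ 0.0793 -0.0396  0.044 ] 0.0049
0.08 80 [ 0.0821 -0.0405  0.0401] 0.0017
0.085 9 [ 0.0859 -0.0406  0.0353] 0.0006
red 579 [nan nan nan] [nan nan nan]
0.04 1 [ 0.0448 -0.0331  0.0431] 0.0
0.045 77 [ 0.0477 -0.032   0.0412] 0.0071
0.05 184 [ 0.0525 -0.0289  0.042 ] 0.011
0.055 157 [ 0.0571 -0.0287  0.0418] 0.0212
0.06 80 [ 0.0625 -0.0288  0.0414] 0.0032
0.065 78 [ 0.0675 -0.0288  0.0412] 0.0035
0.07 1 [ 0.0701 -0.0273  0.041 ] 0.0
```

```bash
python3 -m creep '[[[0,0,7],[0,0,0],0.1],[[0,0,15],[0,0,0],0.1],[[0,0,23],[0,0,0],0.1],[[0,0,31],[0,0,0],0.1],[[0,0,39],[0,0,0],0.1],[[0,0,47],[0,0,0],0.1],[[0,0,55],[0,0,0],0.1],[[0,0,63],[0,0,0],0.1],[[0,0,71],[0,0,0],0.1],[[0,0,78],[0,0,0],0.1],[[0,0,84],[0,0,0],0.1],[[0,0,84],[0,0,0],0.1]]'
python3 -m creep '[[[0,0,0],[0,0,0],0.1],[[0,0,0],[0,0,0],0.1]]'
python3 - <<'E'
from h import *
s=get_state();T=toolT(s);print(s["moment"].round(2))
p,d=grab_frame("wrist");cv2.imwrite("pics/w12.png",p[:,:,::-1]);np.savez("w12.npz",p=p,d=d,T=T)
E
```

```text
clock: 27.75
position: [0.6257, -0.1714, 0.0888]
tool_rot: [3.141, 0.002, 2.011]
wrist_force: [4.3, -0.9, 0.0]
width: 0.175
clock: 28.0
position: [0.6257, -0.1714, 0.0888]
tool_rot: [3.141, 0.002, 2.009]
wrist_force: [5.8, -0.2, 1.6]
width: 0.175
[-0.12 -1.2   0.03]
```

View pics/w12.png

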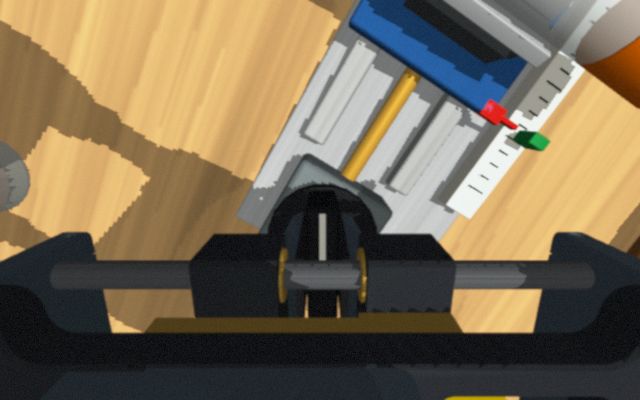

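The pointer tip at (516,127) is next to the tab at (530,140). Measure.

```bash
cat > m.py <<'E'
from h import *
import sys
def meas(fn,r0,r1,c0,c1):
    f=np.load(fn);p,d,T=f["p"],f["d"],f["T"];w=cloud("wrist",d,T);h=cv2.cvtColor(p,cv2.COLOR_RGB2HSV)
    for nm,mk in(("green",(h[...,0]>45)&(h[...,0]<80)&(h[...,1]>120)),("red",((h[...,0]<6)|(h[...,0]>174))&(h[...,1]>140))):
        m2=np.zeros(mk.shape,bool);m2[r0:r1,c0:c1]=mk[r0:r1,c0:c1]
        q=(w[m2]-O)@np.c_[EX,EY,EZ];q=q[~np.isnan(q[:,0])]
        if nm=="green":
            t=q[q[:,2]>.0465];print("tab top",len(t),t.min(0).round(4),t.max(0).round(4),"mid",((t[:,1].min()+t[:,1].max())/2).round(4))
        else:
            for lo in np.arange(.045,.072,.005):
                t=q[(q[:,0]>=lo)&(q[:,0]<lo+.005)]
                if len(t):print(lo.round(3),len(t),t.mean(0).round(4),np.ptp(t[:,1]).round(4))
E
python3 -c "
from m import *
meas('w12.npz',80,170,460,570)
meas('w10.npz',85,145,195,245)"
```

```text
tab top 252 [ 0.0778 -0.0413  0.0466] [ 0.0903 -0.0332  0.0504] mid -0.0373
0.045 130 [ 0.0477 -0.0369  0.0424] 0.0101
0.05 141 [ 0.0526 -0.0366  0.0424] 0.0104
0.055 112 [ 0.0571 -0.0368  0.0423] 0.0102
0.06 57 [ 0.0625 -0.0366  0.0414] 0.0159
0.065 49 [ 0.0678 -0.0351  0.038 ] 0.0146
tab top 66 [ 0.0806 -0.0404  0.0466] [ 0.0908 -0.0337  0.0506] mid -0.037
0.045 22 [ 0.0486 -0.0482  0.0417] 0.0068
0.05 37 [ 0.0525 -0.0466  0.0423] 0.009
0.055 47 [ 0.0573 -0.0463  0.0422] 0.0094
0.06 17 [ 0.0625 -0.0462  0.0416] 0.0045
0.065 14 [ 0.0677 -0.0463  0.0413] 0.0028
0.07 4 [ 0.0705 -0.047   0.0421] 0.0012
```

```bash
python3 -m creep '[[[0,0,1.5],[0,0,0],0.1],[[0,0,3],[0,0,0],0.1],[[0,0,3],[0,0,0],0.1],[[0,0,3],[0,0,0],0.1]]'
python3 -m creep '[[[0,0,0],[0,0,0],0.25],[[0,0,0],[0,0,0],0.4],[[0,0,0],[0,0,0],0.6],[[0,0,0],[0,0,0],0.6],[[0,0,0],[0,0,2],0.6],[[0,0,0],[0,0,5],0.6],[[0,0,0],[0,0,9],0.6],[[0,0,0],[0,0,13],0.6],[[0,0,0],[0,0,13],0.6],[[0,0,0],[0,0,13],0.6]]'
python3 - <<'E'
from h import *
s=get_state();T=toolT(s);print(s["moment"].round(2))
p,d=grab_frame("wrist");cv2.imwrite("pics/w13.png",p[:,:,::-1]);np.savez("w13.npz",p=p,d=d,T=T)
E
```

```text
clock: 28.55
position: [0.6256, -0.1715, 0.0888]
tool_rot: [3.141, 0.002, 2.061]
wrist_force: [5.0, -1.5, 1.3]
width: 0.178
clock: 29.8
position: [0.6247, -0.1711, 0.2179]
tool_rot: [-3.141, 0.0, 2.063]
wrist_force: [0.1, -0.5, 0.0]
width: 0.604
[ 0.05 -0.15 -0.02]
```

View pics/w13.png

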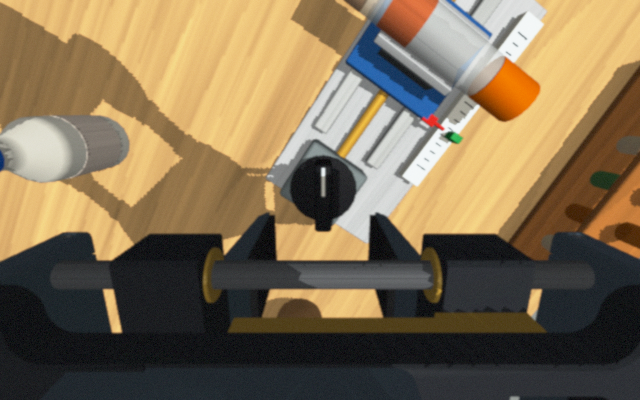

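```bash
python3 - <<'E'
from m import *
meas('w13.npz',105,150,410,475)
f=np.load("w13.npz");w=cloud("wrist",f["d"],f["T"]);z=w[...,2]
R3=np.zeros(z.shape,bool);R3[150:235,270:368]=1
q=w[R3&(z>.095)&(z<.11)];q=q[np.hypot(q[:,0]-.6258,q[:,1]+.1717)<.04];print("bar",len(q),cv2.minAreaRect(q[:,:2].astype(np.float32)))
q=(w[0:130,340:545].reshape(-1,3)-O)@np.c_[EX,EY,EZ];q=q[(q[:,2]>.088)&(q[:,2]<.12)]
for x in np.arange(-.06,.1,.02):
    b=q[abs(q[:,0]-x)<.004]
    if len(b):print("tube x",x.round(2),"top",np.percentile(b[:,2],97).round(4),"ymid",((b[:,1].min()+b[:,1].max())/2).round(4))
print("far end x",q[:,0].max())
E
```

```text
tab top 84 [ 0.0781 -0.0413  0.0466] [ 0.0899 -0.034   0.0505] mid -0.0376
0.045 12 [ 0.0473 -0.0406  0.0427] 0.0021
0.05 45 [ 0.0528 -0.0369  0.0423] 0.0094
0.055 38 [ 0.0571 -0.0369  0.0425] 0.0098
0.06 18 [ 0.0625 -0.0371  0.0419] 0.0029
0.065 17 [ 0.0675 -0.0346  0.0311] 0.0119
bar 1201 ((0.625063419342041, -0.1719721108675003), (0.015610459260642529, 0.06366536021232605), 27.73696517944336)
tube x -0.06 top 0.1032 ymid -0.007
tube x -0.04 top 0.1086 ymid -0.0014
tube x -0.02 top 0.1088 ymid 0.0075
tube x 0.0 top 0.1084 ymid 0.0082
tube x 0.02 top 0.1084 ymid 0.0088
tube x 0.04 top 0.1085 ymid 0.0089
tube x 0.06 top 0.1083 ymid 0.0086
tube x 0.08 top 0.1084 ymid 0.0085
far end x 0.0941534697896626
```

```bash
python3 -c "
from h import *
s=get_state();print(s['clock'],s['wrist_force'].round(1));p,d=grab_frame('top');cv2.imwrite('pics/t14.png',p[:,:,::-1])
sign_off()"
```

```text
29.85 [ 0.   0.1 -0.4]
the job is handed in; nothing more can be done
```

View pics/t14.png

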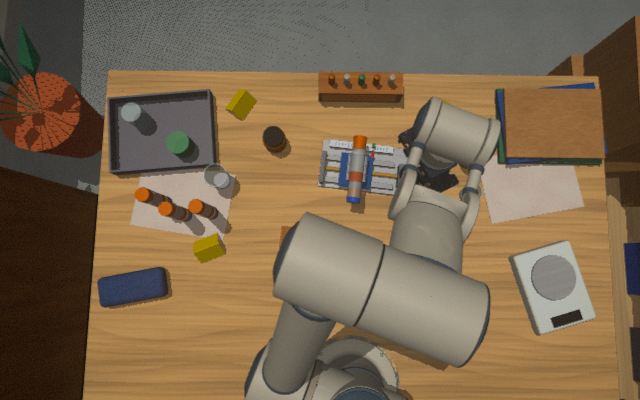

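I tipped the rightmost tube onto the cradle's near lip and let go, then took it again about 35 mm above the foot and laid it in the V. After that I turned the knob clockwise until the pointer was about 8 mm past the tab, came back anticlockwise, let go and lifted clear. I handed the job in at about 30 s.

**Last checks**
- **Pointer:** it sits about 0.4 mm from the tab's middle (4 mm allowed).
- **Knob play:** worked out from the bar angle and the carriage travel, the knob joint is at about -0.22 to -0.25 rad (below -0.12 needed). I did not measure it directly.
- **Tube:** its top is at 108.3–108.8 mm along the trough against 108.3 mm when seated, so it is level. Its middle is about 3 mm from centre along the trough and 1 mm across, with the cap on the far side.
- **Arm:** the wrist force is near zero and the gripper is about 10 cm above the knob, touching nothing.
- **Bystanders:** in the last top picture, the large beaker and jar stand where they started. The arm hid the bottle, small beaker, filter cup and most of the ruler; earlier side and wrist pictures show the bottle, small beaker and cup standing.

**Disagreements**
- While carrying the tube, joint 5 read 0.119 against its 0.12 limit for a moment. The arm held there and moved off; no fault was reported.
- Two depth rows in the last checks did not fit: the pointer's tip slice (mixed with background) and the tube's near end at x = -0.06, partly out of view. I used the neighbouring rows instead.

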